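Hand out the aeroplane from the lost property shelf

ROBOT

A 7-joint arm with a two-finger parallel gripper is mounted at the origin on the work surface. World frame = base frame: x ahead of the robot, y to its left, z up, the work surface at z = 0. Lengths are in m, angles in rad, forces in N, time in s.
With the tool pointing down it reaches from about 0.4 to 0.85 m from the base axis. Payload 10.4 kg.
Tool frame: the origin (TCP) lies at the very end of the fingers, on their centre line; the grasp point (between the pads) lies 19 mm behind it; z points along the fingers, y is the direction in which the jaws open and shut (so a half turn about z gives the same grasp; the last joint's range is limited). The gripper opens to 87 mm and grips with 3 to 60 N. Pads are 19 mm wide; open, the fingers measure 117 mm over their backs; the gripper's body (75 mm by 190 mm) begins 51 mm behind the grasp point.
Start: joints at [1.27, 0.332, -0.065, 1.46, 0.022, 1.35, -0.088], TCP at [0.171, -0.601, 0.223] pointing down, gripper open.
Joint ranges: [-2.6, 2.6], [-0.5, 2.12], [-1.47, 1.34], [0.16, 2.42], [-1.27, 4.41], [0.06, 2.06], [-2.6, 2.6]. Speed limits (rad/s): [2.22, 2.22, 2.79, 2.79, 3.14, 3.14, 3.14].

INTERFACE

Orientations are given as a unit quaternion [x, y, z, w].
In Python, from bench import read_state, camera, close_job, recognise, masks_of gives the robot as it stands.
- The arm moves only by the tool play_rows, never from a script. Its argument "moves" is a list of rows, each a list of 3 entries, a list of its own where there are three numbers: the shift along the tool's x, y, z in cm, then the turn, a rotation vector about the tool's x, y, z in rad, then the finger opening in cm, from 0 to 8.7. In form: [[[dx, dy, dz], [ax, ay, az], jaw], ...]. A call has 1 to 8 rows; each row is the pose to reach, as a shift and turn from the pose commanded when the call began, along the tool's axes at that moment; what a row does not reach only later rows make up. A row lasts 1/8 s, in which the tool goes at most 62.5 mm and 10.7 degrees, less where a joint would pass 70% of its speed; a pose out of reach is approached as far as the arm can. A call with a gripper value outside its range is refused whole. The fingers move at their own pace and stop on an object; "grip_force" is the grip in N (left out, the last holds). Time passes only in rows, so rows that repeat a pose let the fingers close. It gives the time, the measured TCP pose, the force and the opening at its end, in the units of the state.
- read_state(): the state, without advancing time (a new reading comes with each control period).
- camera(name): name is "scene" or "side" or "wrist"; returns a dict with "frame" (480x640x3 uint8, red, green, blue), "intrinsics" (3x3 intrinsics, pixels), "camera_from_world" (4x4, takes a point from world to camera coordinates). Camera axes: x right, y down, z forward; pixel columns grow to the right and rows downward; lengths in m; the calibration is good to about 2 mm. The wrist camera is an equidistant fisheye: a pixel r from the principal point sees the ray r / f radians off the axis. A picture is of the moment at which its call begins. There is no depth.
- close_job(): hands the job in, once; it reports no verdict.
Trained networks look in a picture, given as the dict that the camera call returned (one of the last four; its "shot" number tells which), for a name from the list of things; names that differ only in an ending like _2 or _b are one class to them, and where a whole thing is asked for, a point or a joint stands for the part that bears it (a point fixed in the world has none). Each returns a list of dicts, best first, with "conf" (0 to 1); they miss things now and then, are a little off and sometimes report something else, mostly with a low value. They report only what shows in the picture. A call takes as long as a camera call.
- recognise(picture, query): "at" ([column, row] in pixels, amid what is visible of it).
- masks_of(picture, query): "region" (480x640 bool, what is visible of it) and "at" ([column, row] in pixels, amid what is visible of it).
The state is a dict: "time": time; "joint_positions": joint angles; "joint_vel": joint speeds; "joint_torque": joint torques, N m; "ee_pos": TCP position; "eef_rot": TCP orientation; "ft_force": force on the tool from outside, world axes, zero at the start; "torque": the same for the moment, N m; "width": finger opening in m.
Only numpy, scipy, OpenCV 4.12 (cv2) and the standard library are available. Lean on these libraries where they do the work, as an engineer would, in place of code of your own. Each camera call takes 0.05 s, during which the arm holds its last target.

TASK

A pupil has come for the silver toy aeroplane at the back of the maple lost property shelf. First clear the torch, the round bead and the ruler piece that stand in front of it onto the grey side mat, without shifting the aeroplane; once all three are there, set the aeroplane on its belly in the middle of the shallow white tray, and only then put the three back, each centred on its own thin white mat: the torch standing on its wide head on the disc, the round bead on the square, the ruler piece flat and lengthwise on the long mat. Leave the barrel-shaped bead beside the aeroplane where it is.

Things in the scene. Friction and masses are not known exactly. Their poses are not given: they have to be found in the camera images.
- torch_center (a point): Red plastic torch with black rings standing upright on its wide head (lens down), 100 mm tall; head 46 mm across up to 26 mm, tapering to a barrel 30 mm across from 42 mm up to the top. Point: on its axis, half-way up (50 mm above its underside); z up. About 130 g. It starts on mat_torch.
- round_bead_center (a point): Round glossy dark wooden bead, 42 mm across, 36 mm tall, standing on one of its two small flats (22 mm across). Point: its centre, 18 mm above its underside. About 35 g. It starts on mat_bead.
- ruler_center (a point): Piece of a bamboo board ruler with black ticks, lying flat: 110 mm long (its x), 34 mm wide (its y), 10 mm thick (z). Point: its centre, 5 mm above its underside. About 40 g. It starts lengthwise on mat_ruler.
- plane_center (a point): Silver toy aeroplane on its belly behind the other three: nose along x, wings along y, z up; 130 mm long, span 104, about 90 g. Point: middle of its length, in the fuselage, 16 mm above its underside. Fuselage 24 mm wide, top 30 mm up, its sides clear from 16 mm ahead of the point to 45 mm behind it; low wing ahead of that, tailplane (span 50) and fin (51 high) behind.
- barrel_bead_center (a point): Barrel-shaped glossy dark wooden bead, 34 mm across, 46 mm tall, standing on its end at the back of the shelf beside the aeroplane; to be left where it is. Point: its centre, 23 mm up.
- mat_torch: Fixed white plastic disc mat 76 mm across, 3 mm thick, in the front row on the shelf: the torch's own place. Origin: centre of its underside; z up. The shelf is a fixed pale maple board 280 mm deep, 310 mm wide, its top 18 mm above the table, with rails rising 30 mm above the board at the back and both sides.
- mat_bead: Fixed square white plastic mat 68 x 68 mm, 3 mm thick, in the front row on the shelf: the round bead's own place. Origin: centre of its underside; z up.
- mat_ruler: Fixed long white plastic mat, 140 mm (its x) by 60 mm (its y), 3 mm thick, in the front row on the shelf: the ruler piece's own place. Origin: centre of its underside. The three mats lie side by side, centres 95 mm apart, in the same direction: x from the shelf's open front to its back.
- side_mat: The side area: fixed flat grey board mat, 200 mm (its x) by 150 mm (its y), 4 mm thick, on the table left or right of the shelf. Origin: centre of its underside; z up.
- tray: Fixed shallow white plastic tray, 180 mm (its x) by 170 mm (its y) outside, 14 mm high, walls and floor 5 mm, on the table on the other side of the shelf. Origin: centre of its underside; z up.

How it is judged:
By the outcome, as a careful person would: the job done as asked, in the order asked, and still so for the second after the job is handed in, with the robot touching nothing.
It also fails if it takes over 131 s, if anything falls off the work surface, if the arm or the gripper's body presses on something with over 40 N, if the wrist force passes 120 N, or if a joint passes its speed limit or range.

## Working session

There is one attempt and no reset: what is moved stays moved. The work goes in short steps, Python scripts to look and compute and a tool call to move; the robot and the scene stay as the last step left them, time stands still between calls to the robot, and variables do not carry over. Pictures are saved under pics/ and viewed, and the job is handed in when it is done.

Besides the shell and the picture viewer there is one more tool, called as name(argument=value, ...), one argument or row to a line, values as JSON. play_rows: Moves the arm, as the interface text tells. Its arguments: {"type":"object","properties":{"moves":{"type":"array","items":{"type":"array"}},"grip_force":{"type":"number"}},"required":["moves"]}

```bash
ls; mkdir -p pics; python3 - <<'E'
from bench import *
import cv2
s=read_state(); print({k:(v if not hasattr(v,'__len__') else [round(float(x),4) for x in v]) for k,v in s.items()})
for n in ["scene","side","wrist"]:
    c=camera(n); cv2.imwrite(f"pics/{n}0.png",c["frame"][:,:,::-1]); print(n,c["intrinsics"],c["camera_from_world"].round(3) if hasattr(c["camera_from_world"],'round') else c["camera_from_world"])
E
```

```text
pics
{'time': 0.0, 'joint_positions': [1.2704, 0.3329, -0.0647, 1.461, 0.0216, 1.3499, -0.0885], 'joint_vel': [-0.0008, 0.0007, 0.001, 0.0011, 0.0002, -0.0004, -0.0001], 'joint_torque': [0.0014, -62.3239, 0.0256, -38.9895, -0.0613, 0.0397, 0.0001], 'ee_pos': [0.1713, -0.6007, 0.2217], 'eef_rot': [0.9904, 0.1384, -0.0001, -0.0007], 'ft_force': [-0.4533, 0.202, 0.2064], 'torque': [-0.063, 0.0071, 0.0374], 'width': 0.08648805902407487}
scene [[506.52067803   0.         325.72610733]
 [  0.         506.52067803 237.86126802]
 [  0.           0.           1.        ]] [[-0.352  0.936  0.     0.189]
 [ 0.555  0.209 -0.805 -0.265]
 [-0.754 -0.283 -0.593  1.553]
 [ 0.     0.     0.     1.   ]]
side [[610.29789096   0.         330.71169698]
 [  0.         610.29789096 237.13009777]
 [  0.           0.           1.        ]] [[-0.718 -0.696 -0.016  0.404]
 [-0.552  0.583 -0.597  0.332]
 [ 0.424 -0.42  -0.802  0.93 ]
 [ 0.     0.     0.     1.   ]]
wrist [[371.64829954   0.         321.61699803]
 [  0.         371.64829954 240.24030566]
 [  0.           0.           1.        ]] [[ 0.274 -0.962 -0.001 -0.625]
 [-0.929 -0.265  0.259 -0.032]
 [-0.25  -0.07  -0.966  0.39 ]
 [ 0.     0.     0.     1.   ]]
```

View pics/scene0.png

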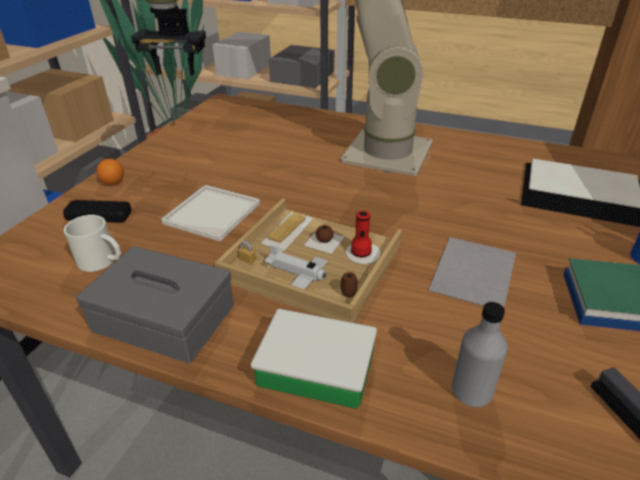

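View pics/side0.png

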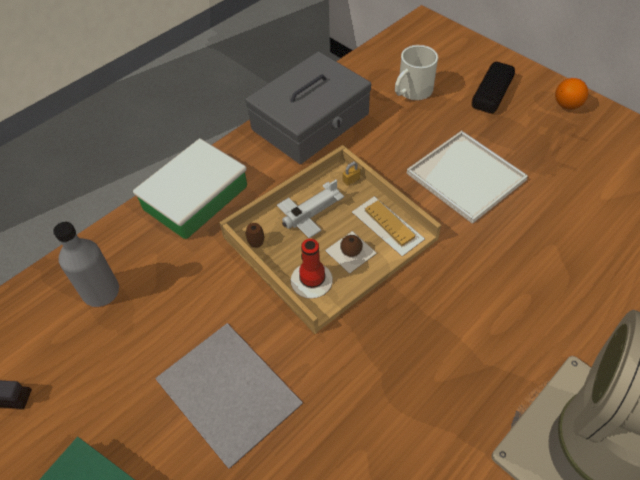

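View pics/wrist0.png

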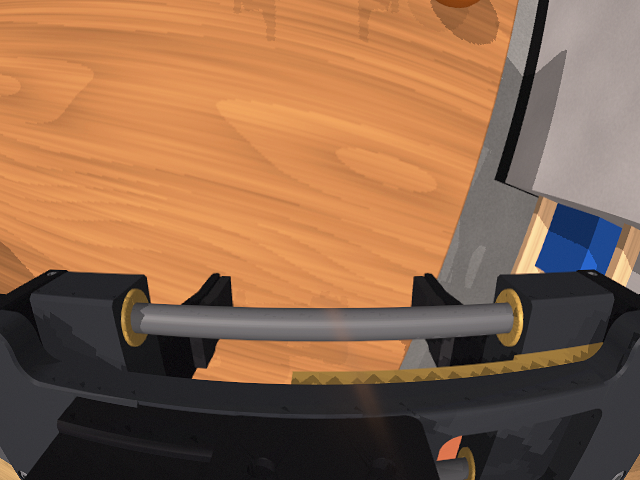

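```bash
cat > h.py <<'E'
from bench import *
import numpy as np, cv2
def ray(c,p):
    K=np.array(c["intrinsics"]);T=np.array(c["camera_from_world"]);R=T[:3,:3];t=T[:3,3]
    d=R.T@np.linalg.inv(K)@np.array([p[0],p[1],1.]); return -R.T@t,d
def onz(c,p,z):
    o,d=ray(c,p); return o+d*(z-o[2])/d[2]
def tri(rs):
    A=np.zeros((3,3));b=np.zeros(3)
    for o,d in rs:
        d=d/np.linalg.norm(d);P=np.eye(3)-np.outer(d,d);A+=P;b+=P@o
    x=np.linalg.solve(A,b); return x
def proj(c,X):
    K=np.array(c["intrinsics"]);T=np.array(c["camera_from_world"])
    q=(T[:3,:3]@np.atleast_2d(X).T).T+T[:3,3]; q=(K@q.T).T; return q[:,:2]/q[:,2:]
NAMES=["torch_center","round_bead_center","ruler_center","plane_center","barrel_bead_center","mat_torch","mat_bead","mat_ruler","side_mat","tray"]
E
python3 - <<'E'
from h import *
Z=dict(torch_center=.071,round_bead_center=.039,ruler_center=.031,plane_center=.034,barrel_bead_center=.041,mat_torch=.021,mat_bead=.021,mat_ruler=.021,side_mat=.004,tray=.008)
cs={n:camera(n) for n in("scene","side")}
for n,c in cs.items():
    for q in NAMES:
        for m in masks_of(c,q)[:2]:
            r=m["region"]; cnt=max(cv2.findContours(r.astype(np.uint8),0,2)[0],key=cv2.contourArea)
            box=cv2.boundingRect(cnt)
            print(n,q,round(m["conf"],2),np.round(m["at"],1),r.sum(),box,onz(c,m["at"],Z[q]).round(4))
            if q in("tray","side_mat","mat_ruler","ruler_center") and m["conf"]>.4:
                for p in cv2.boxPoints(cv2.minAreaRect(cnt)): pass
                ap=cv2.approxPolyDP(cnt,.04*cv2.arcLength(cnt,True),True)[:,0]
                z={'tray':.014,'side_mat':.004,'mat_ruler':.021,'ruler_center':.031}[q]
                print("   ",[onz(c,p+0.0,z)[:2].round(4).tolist() for p in ap])
E
```

```text
scene torch_center 0.74 [360.9 238.7] 741 (351, 210, 21, 48) [0.5512 0.0844 0.071 ]
scene round_bead_center 0.61 [325.5 231.9] 243 (315, 225, 17, 18) [ 0.5129 -0.0101  0.039 ]
scene ruler_center 0.95 [284.1 224.4] 504 (269, 213, 36, 30) [ 0.5085 -0.1152  0.031 ]
    [[0.4596, -0.0851], [0.4578, -0.1172], [0.5694, -0.1248], [0.5701, -0.0948]]
scene plane_center 0.79 [298.3 266. ] 1311 (267, 244, 59, 45) [ 0.6404 -0.0227  0.034 ]
scene barrel_bead_center 0.92 [345.9 285.8] 362 (339, 272, 18, 25) [0.6714 0.0925 0.041 ]
scene mat_torch 0.86 [368.6 255.4] 279 (346, 244, 34, 19) [0.5386 0.1002 0.021 ]
scene mat_torch 0.62 [345.3 285.6] 351 (340, 273, 17, 24) [0.6498 0.0844 0.021 ]
scene mat_bead 0.7 [324.1 244.1] 354 (305, 235, 37, 18) [ 0.5346 -0.0053  0.021 ]
scene mat_ruler 0.65 [291.1 235.2] 400 (262, 216, 51, 34) [ 0.5296 -0.0885  0.021 ]
    [[0.4471, -0.0697], [0.4451, -0.0888], [0.5658, -0.0998], [0.552, -0.139], [0.5801, -0.1378], [0.5836, -0.0843]]
scene mat_ruler 0.42 [324.5 244.5] 368 (306, 234, 38, 19) [ 0.5356 -0.0039  0.021 ]
    [[0.4941, 0.0257], [0.4903, 0.0024], [0.5332,
[... 1003 characters left out ...]
.  394.4] 10864 (155, 324, 147, 145) [0.4742 0.3317 0.021 ]
side mat_bead 0.65 [346.5 253.6] 729 (326, 240, 50, 33) [ 0.5226 -0.0009  0.021 ]
side mat_ruler 0.76 [386.1 230.9] 814 (353, 198, 70, 58) [ 0.5039 -0.0915  0.021 ]
    [[0.5848, -0.0858], [0.4457, -0.0693], [0.4421, -0.1235], [0.5078, -0.131], [0.4562, -0.1199], [0.4617, -0.0825], [0.5658, -0.0969], [0.5739, -0.1384]]
side side_mat 0.83 [223.3 394. ] 10859 (156, 324, 146, 144) [0.4851 0.3316 0.004 ]
    [[0.5808, 0.2455], [0.5845, 0.3932], [0.3885, 0.3992], [0.3851, 0.2524]]
side tray 0.63 [467.9 177.6] 5905 (407, 132, 120, 91) [ 0.478  -0.3197  0.008 ]
    [[0.5696, -0.4097], [0.5745, -0.239], [0.3991, -0.2277], [0.3932, -0.4019]]
```

```bash
python3 - <<'E'
import cv2
a=cv2.imread('pics/scene0.png')[185:320,150:520];b=cv2.imread('pics/side0.png')[130:480,140:540]
cv2.imwrite('pics/sc.png',cv2.resize(a,None,fx=2.1,fy=2.1,interpolation=3));cv2.imwrite('pics/sd.png',cv2.resize(b,None,fx=1.7,fy=1.7,interpolation=3))
E
```

```text
(no output)
```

View pics/sd.png

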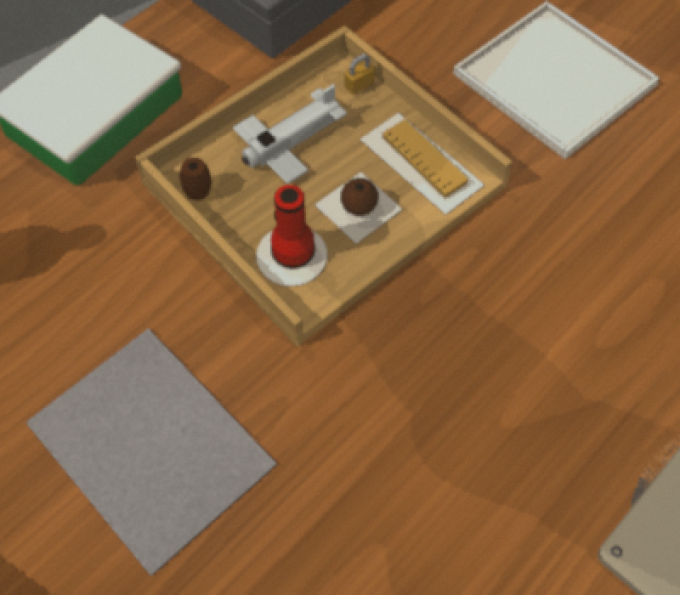

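View pics/sc.png

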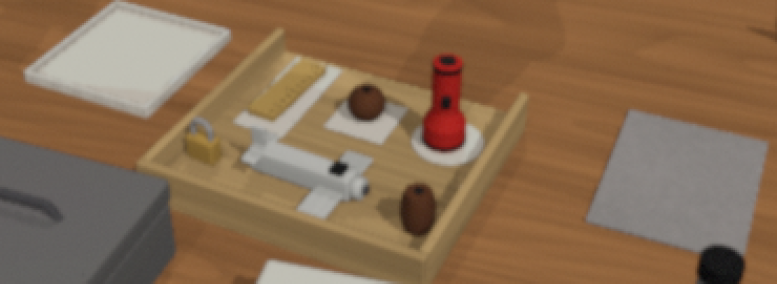

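```bash
cat > fit.py <<'E'
from h import *
from scipy.optimize import minimize
def circ(r,z,n=24):
    a=np.linspace(0,2*np.pi,n,endpoint=False); return np.c_[r*np.cos(a),r*np.sin(a),0*a+z]
def box(l,w,h): return np.array([[x,y,z] for x in(-l/2,l/2) for y in(-w/2,w/2) for z in(0,h)])
MOD=dict(torch_center=[np.vstack([circ(.023,0),circ(.023,.026),circ(.015,.042)]),np.vstack([circ(.015,.042),circ(.015,.1)])],
 round_bead_center=[np.vstack([circ(.011,0),circ(.017,.006),circ(.021,.018),circ(.017,.030),circ(.011,.036)])],
 ruler_center=[box(.11,.034,.01)],
 barrel_bead_center=[np.vstack([circ(.012,0),circ(.017,.023),circ(.012,.046),circ(.0155,.01),circ(.0155,.036)])],
 side_mat=[box(.2,.15,.004)],tray=[box(.18,.17,.014)],
 mat_torch=[circ(.038,.003)],mat_bead=[box(.068,.068,.003)[1::2]],mat_ruler=[box(.14,.06,.003)[1::2]])
S=4
def sil(c,parts,p,z0,shape=(480,640)):
    im=np.zeros(shape,np.uint8); x,y,th=p
    R=np.array([[np.cos(th),-np.sin(th),0],[np.sin(th),np.cos(th),0],[0,0,1]])
    for P in parts:
        q=proj(c,P@R.T+[x,y,z0]); h=cv2.convexHull((q*16).round().astype(np.int32).reshape(-1,1,2))
        cv2.fillConvexPoly(im,h,255,cv2.LINE_AA,4)
    return im/255.
def fit(cs,ms,name,p0,z0,yaw=True):
    def cost(p):
        p=np.r_[p,0][:3] if not yaw else p
        s=0
        for c,m in zip(cs,ms):
            a=sil(c,MOD[name],p,z0); s+=1-np.minimum(a,m).sum()/np.maximum(a,m).sum()
        return s/len(cs)
    d=3 if yaw else 2; p0=np.array(p0,float)[:d]
    sx=np.vstack([p0]+[p0+e for e in np.diag([.008,.008,.15])[:d,:d]])
    r=minimize(cost,p0,method='Nelder-Mead',options=dict(initial_simplex=sx,xatol=1e-4,fatol=1e-4))
    return r.x,1-r.fun
E
cat > look.py <<'E'
from fit import *
import sys
P0=dict(torch_center=(.52,.1,0),round_bead_center=(.52,-.005,0),ruler_center=(.51,-.105,-.1),barrel_bead_center=(.668,.095,0),side_mat=(.485,.322,0),tray=(.484,-.318,0))
Zb=dict(torch_center=.021,round_bead_center=.021,ruler_center=.021,barrel_bead_center=.018,side_mat=0,tray=0)
def run(names):
    cs=[camera("scene"),camera("side")]
    for q in names:
        ms=[];cc=[]
        for c in cs:
            r=masks_of(c,q)
            if r: ms.append(r[0]["region"].astype(float));cc.append(c)
        out=[]
        for sel in ([0],[1],[0,1]):
            sel=[i for i in sel if i<len(cc)]
            x,i=fit([cc[k] for k in sel],[ms[k] for k in sel],q,P0[q],Zb[q],q not in("torch_center","round_bead_center","barrel_bead_center"))
            out.append((x.round(4).tolist(),round(i,3)))
        print(q,*out)
if __name__=="__main__": run(sys.argv[1:] or list(P0))
E
python3 look.py
```

```text
torch_center ([0.5265, 0.078], np.float64(0.883)) ([0.5325, 0.0809], np.float64(0.899)) ([0.5325, 0.08], np.float64(0.885))
round_bead_center ([0.5176, -0.0128], np.float64(0.831)) ([0.5199, -0.0094], np.float64(0.927)) ([0.5202, -0.0105], np.float64(0.861))
ruler_center ([0.5075, -0.1094, -0.1102], np.float64(0.883)) ([0.5106, -0.1081, -0.1712], np.float64(0.898)) ([0.51, -0.1079, -0.1564], np.float64(0.881))Traceback (most recent call last):
  File "look.py", line 18, in <module>
    if __name__=="__main__": run(sys.argv[1:] or list(P0))
                             ~~~^^^^^^^^^^^^^^^^^^^^^^^^^^
  File "look.py", line 15, in run
    x,i=fit([cc[k] for k in sel],[ms[k] for k in sel],q,P0[q],Zb[q],q not in("torch_center","round_bead_center","barrel_bead_center"))
        ~~~^^^^^^^^^^^^^^^^^^^^^^^^^^^^^^^^^^^^^^^^^^^^^^^^^^^^^^^^^^^^^^^^^^^^^^^^^^^^^^^^^^^^^^^^^^^^^^^^^^^^^^^^^^^^^^^^^^^^^^^^^^^
  File "fit.py", line 29, in fit
    r=minimize(cost,p0,method='Nelder-Mead',options=dict(initial_simplex=sx,xatol=1e-4,fatol=1e-4))
    res = _minimize_neldermead(fun, x0, args, callback, bounds=bounds,
                               **options)
    fsim[k] = func(sim[k])
              ~~~~^^^^^^^^
    fx = function(np.copy(x), *(wrapper_args + args))
  File "fit.py", line 26, in cost
    return s/len(cs)
           ~^~~~~~~~
ZeroDivisionError: division by zero
```

```bash
sed -i 's/        out=\[\]/        out=[]\n        if not cc: print(q,"missed"); continue/' look.py
cat > go.py <<'E'
from bench import read_state
import numpy as np,sys
from scipy.spatial.transform import Rotation as Ro
def tgt(psi): return Ro.from_matrix(np.array([[np.cos(psi),np.sin(psi),0],[np.sin(psi),-np.cos(psi),0],[0,0,-1]]))
def go(x,y,z,psi):
    s=read_state();R=Ro.from_quat(s["eef_rot"]);p=np.array(s["ee_pos"])
    M=R.as_matrix();print("t",s["time"],"at",p.round(4),"psi",round(float(np.arctan2(M[1,0],M[0,0])),3),"tilt",M[2,:2].round(3),"w",round(s["width"],4),"q7",round(s["joint_positions"][6],2),"F",np.round(s["ft_force"],1))
    print("  shift cm",(R.inv().apply(np.array([x,y,z])-p)*100).round(2).tolist(),"turn",(R.inv()*tgt(psi)).as_rotvec().round(3).tolist())
if __name__=="__main__":
    a=[float(v) for v in sys.argv[1:]]
    for i in range(0,len(a),4): go(*a[i:i+4])
E
python3 look.py barrel_bead_center side_mat tray; python3 - <<'E'
from h import *
cs=[camera("scene"),camera("side")]
for c,n in zip(cs,("scene","side")):
    m=masks_of(c,"plane_center")[0]["region"]
    im=c["frame"].copy(); cn=cv2.findContours(m.astype(np.uint8),0,2)[0]
    cv2.drawContours(im,cn,-1,(255,0,255),1)
    a=im[160:300,240:380]; cv2.imwrite(f"pics/pl_{n}.png",cv2.resize(a,None,fx=4,fy=4,interpolation=cv2.INTER_CUBIC)[:,:,::-1])
E
python3 go.py .5105 -.108 .15 -.15
```

```text
barrel_bead_center ([0.668, 0.095], np.float64(0.0)) ([0.6676, 0.096], np.float64(0.869)) ([0.6676, 0.096], np.float64(0.434))
side_mat ([0.4838, 0.3215, -0.0501], np.float64(0.946)) ([0.4861, 0.3231, -0.0519], np.float64(0.975)) ([0.4851, 0.3225, -0.0505], np.float64(0.955))
tray ([0.4851, -0.3278, -0.0648], np.float64(0.954)) ([0.487, -0.3248, -0.077], np.float64(0.97)) ([0.487, -0.3259, -0.0766], np.float64(0.958))
t 2.35 at [ 0.1714 -0.601   0.2226] psi 0.278 tilt [0. 0.] w 0.087 q7 -0.09 F [ 1.   0.6 -0.4]
  shift cm [46.13, -38.12, 7.25] turn [0.0, -0.0, 0.428]
```

View pics/pl_scene.png

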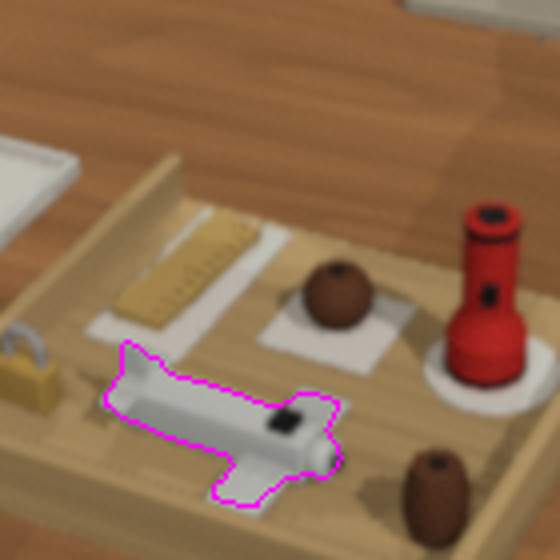

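View pics/pl_side.png

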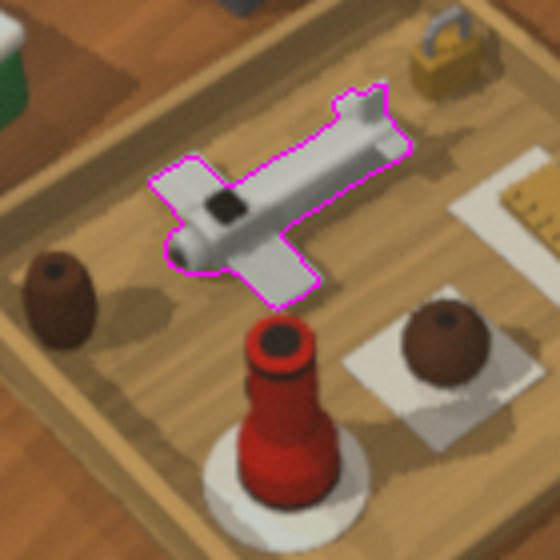

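play_rows(
  moves=[
    [[46.1, -38.1, 7.0], [0, 0, 0.43], 5],
    [[46.1, -38.1, 7.0], [0, 0, 0.43], 5],
    [[46.1, -38.1, 7.0], [0, 0, 0.43], 5],
    [[46.1, -38.1, 7.0], [0, 0, 0.43], 5],
    [[46.1, -38.1, 7.0], [0, 0, 0.43], 5],
    [[46.1, -38.1, 7.0], [0, 0, 0.43], 5],
    [[46.1, -38.1, 7.0], [0, 0, 0.43], 5],
    [[46.1, -38.1, 7.0], [0, 0, 0.43], 5],
  ],
  grip_force=20,
)

```text
time: 3.35
ee_pos: [0.4527, -0.1918, 0.1649]
eef_rot: [0.997, -0.076, 0.0, 0.0]
ft_force: [0.7, -0.2, 0.5]
width: 0.0498
```

```bash
python3 go.py .5105 -.108 .15 -.15
```

```text
t 3.35 at [ 0.4527 -0.1918  0.1649] psi -0.153 tilt [0.001 0.001] w 0.0498 q7 -1.45 F [ 0.7 -0.2  0.5]
  shift cm [4.44, -9.17, 1.48] turn [0.001, -0.001, -0.003]
```

play_rows(
  moves=[
    [[4.4, -9.2, 1.5], [0, 0, 0], 5],
    [[4.4, -9.2, 1.5], [0, 0, 0], 5],
    [[4.4, -9.2, 1.5], [0, 0, 0], 5],
    [[4.4, -9.2, 1.5], [0, 0, 0], 5],
  ],
)

```text
time: 3.85
ee_pos: [0.5088, -0.11, 0.1496]
eef_rot: [0.997, -0.076, -0.0, 0.0]
ft_force: [0.1, -0.3, -0.3]
width: 0.0498
```

```bash
python3 go.py .5105 -.108 .15 -.15; python3 - <<'E'
from h import *
c=camera("wrist"); cv2.imwrite("pics/w1.png",c["frame"][:,:,::-1])
E
```

```text
t 3.85 at [ 0.5088 -0.11    0.1496] psi -0.153 tilt [-0.  0.] w 0.0498 q7 -1.68 F [ 0.1 -0.3 -0.3]
  shift cm [0.14, -0.22, -0.04] turn [0.0, 0.0, -0.003]
```

View pics/w1.png

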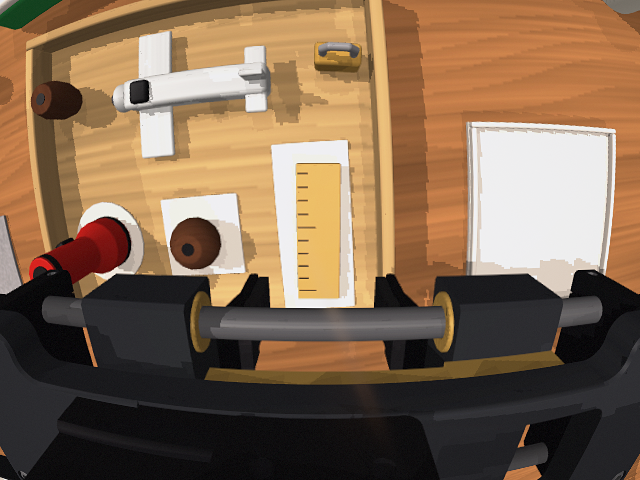

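```bash
cat >> h.py <<'E'
def wray(c,p):
    K=np.array(c["intrinsics"]);T=np.array(c["camera_from_world"]);R=T[:3,:3];t=T[:3,3]
    d=np.array([(p[0]-K[0,2])/K[0,0],(p[1]-K[1,2])/K[1,1]]);r=np.hypot(*d)+1e-12
    v=np.r_[d/r*np.sin(r),np.cos(r)]; return -R.T@t,R.T@v
def wonz(c,p,z):
    o,d=wray(c,p); return (o+d*(z-o[2])/d[2])[:2]
def wproj(c,X):
    K=np.array(c["intrinsics"]);T=np.array(c["camera_from_world"])
    q=(T[:3,:3]@np.atleast_2d(X).T).T+T[:3,3]; rho=np.hypot(q[:,0],q[:,1]);th=np.arctan2(rho,q[:,2])
    return np.c_[q[:,0]/rho*th*K[0,0]+K[0,2],q[:,1]/rho*th*K[1,1]+K[1,2]]
E
python3 - <<'E'
from h import *
c=camera("wrist")
Z=dict(ruler_center=.031,mat_ruler=.021,mat_bead=.021,mat_torch=.021,tray=.014)
for q,z in Z.items():
    for m in masks_of(c,q)[:1]:
        r=m["region"].astype(np.uint8); cnt=max(cv2.findContours(r,0,1)[0],key=cv2.contourArea)[:,0]
        w=np.array([wonz(c,p.astype(float),z) for p in cnt])
        (a,b),(l,s),ang=cv2.minAreaRect((w*1000).astype(np.float32))
        print(q,round(m["conf"],2),cv2.boundingRect(cnt),"ctr mm",round(a,1),round(b,1),"size",round(l,1),round(s,1),"ang",round(ang,1))
for q in [(297,163),(340,164),(340,299),(299,293)]: print(wonz(c,q,.031).round(4))
E
```

```text
ruler_center 0.7 (28, 216, 103, 66) ctr mm 519.5 122.3 size 47.6 144.8 ang 14.5
mat_ruler 0.89 (270, 140, 85, 168) ctr mm 511.6 -105.6 size 60.8 139.7 ang 84.5
mat_bead 0.69 (160, 194, 85, 82) ctr mm 520.3 -11.3 size 68.0 68.3 ang 84.7
mat_torch 0.58 (77, 202, 68, 77) ctr mm 530.7 78.8 size 72.9 67.3 ang 12.3
tray 0.69 (465, 121, 151, 177) ctr mm 489.6 -323.8 size 176.9 174.1 ang 85.7
[ 0.5661 -0.1016]
[ 0.5604 -0.1335]
[ 0.4519 -0.118 ]
[ 0.4624 -0.0855]
```

```bash
python3 go.py .510 -.1085 .06 -.15 .51 -.1085 .024 -.15
```

```text
t 4.2 at [ 0.509  -0.1098  0.1498] psi -0.153 tilt [0. 0.] w 0.0496 q7 -1.68 F [-0.2 -0.9  0.8]
  shift cm [0.08, -0.15, 8.98] turn [0.0, -0.0, -0.003]
t 4.2 at [ 0.509  -0.1098  0.1498] psi -0.153 tilt [0. 0.] w 0.0496 q7 -1.68 F [-0.2 -0.9  0.8]
  shift cm [0.08, -0.15, 12.58] turn [0.0, -0.0, -0.003]
```

play_rows(
  moves=[
    [[0.1, -0.15, 4], [0, 0, 0], 5],
    [[0.1, -0.15, 8], [0, 0, 0], 5],
    [[0.1, -0.15, 10.5], [0, 0, 0], 5],
    [[0.1, -0.15, 12], [0, 0, 0], 5],
    [[0.1, -0.15, 12.6], [0, 0, 0], 5],
    [[0.1, -0.15, 12.6], [0, 0, 0], 5],
    [[0.1, -0.15, 12.6], [0, 0, 0], 2],
    [[0.1, -0.15, 12.6], [0, 0, 0], 2],
  ],
  grip_force=20,
)

```text
time: 5.2
ee_pos: [0.5108, -0.108, 0.0244]
eef_rot: [0.997, -0.076, 0.001, 0.0]
ft_force: [0.5, -0.4, 0.8]
width: 0.037
```

play_rows(
  moves=[
    [[0, 0, 0], [0, 0, 0], 2],
    [[0, 0, 0], [0, 0, 0], 2],
    [[0, 0, -1], [0, 0, 0], 2],
    [[0, 0, -3], [0, 0, 0], 2],
    [[0, 0, -7], [0, 0, 0], 2],
    [[0, 0, -12], [0, 0, 0], 2],
    [[0, 0, -15], [0, 0, 0], 2],
    [[0, 0, -15], [0, 0, 0], 2],
  ],
)

```text
time: 6.2
ee_pos: [0.5117, -0.1079, 0.1765]
eef_rot: [0.997, -0.076, 0.002, 0.001]
ft_force: [-0.3, -0.4, -0.6]
width: 0.0335
```

```bash
python3 go.py .485 .36 .17 -.05 .485 .36 .007 -.05;  python3 - <<'E'
from h import *
c=camera("wrist"); cv2.imwrite("pics/w2.png",c["frame"][:,:,::-1])
E
```

```text
t 6.2 at [ 0.5117 -0.1079  0.1765] psi -0.152 tilt [0.005 0.001] w 0.0335 q7 -1.67 F [-0.3 -0.4 -0.6]
  shift cm [-9.73, -45.85, 0.57] turn [0.001, -0.005, -0.102]
t 6.2 at [ 0.5117 -0.1079  0.1765] psi -0.152 tilt [0.005 0.001] w 0.0335 q7 -1.67 F [-0.3 -0.4 -0.6]
  shift cm [-9.81, -45.86, 16.87] turn [0.001, -0.005, -0.102]
```

View pics/w2.png

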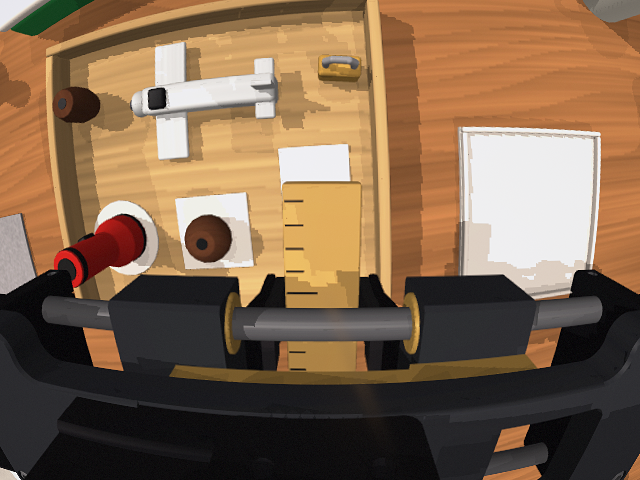

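play_rows(
  moves=[
    [[-1, -5, 0], [0, 0, 0], 2],
    [[-9.7, -45.8, 0.5], [0, 0, -0.1], 2],
    [[-9.7, -45.8, 0.5], [0, 0, -0.1], 2],
    [[-9.7, -45.8, 0.5], [0, 0, -0.1], 2],
    [[-9.7, -45.8, 0.5], [0, 0, -0.1], 2],
    [[-9.7, -45.8, 0.5], [0, 0, -0.1], 2],
    [[-9.7, -45.8, 0.5], [0, 0, -0.1], 2],
    [[-9.7, -45.8, 0.5], [0, 0, -0.1], 2],
  ],
)

```text
time: 7.25
ee_pos: [0.4821, 0.3622, 0.167]
eef_rot: [1.0, -0.025, -0.001, 0.0]
ft_force: [0.7, -0.1, -0.4]
width: 0.034
```

play_rows(
  moves=[
    [[0, 0, 0], [0, 0, 0], 2],
    [[0, 0, 0], [0, 0, 0], 2],
  ],
)

```text
time: 7.5
ee_pos: [0.4837, 0.3586, 0.1673]
eef_rot: [1.0, -0.026, -0.001, 0.001]
ft_force: [-0.2, -0.8, -1.4]
width: 0.0338
```

```bash
python3 go.py .485 .36 .009 -.05
```

```text
t 7.5 at [0.4837 0.3586 0.1673] psi -0.052 tilt [-0.002  0.002] w 0.0338 q7 -2.55 F [-0.2 -0.8 -1.4]
  shift cm [0.15, -0.17, 15.83] turn [0.002, 0.002, -0.002]
```

play_rows(
  moves=[
    [[0.15, -0.1, 4], [0, 0, -0.12], 2],
    [[0.15, -0.1, 9], [0, 0, -0.12], 2],
    [[0.15, -0.1, 12.5], [0, 0, -0.12], 2],
    [[0.15, -0.1, 14.5], [0, 0, -0.12], 2],
    [[0.15, -0.1, 15.5], [0, 0, -0.12], 2],
    [[0.15, -0.1, 15.8], [0, 0, -0.12], 2],
    [[0.15, -0.1, 15.85], [0, 0, -0.12], 2],
    [[0.15, -0.1, 15.85], [0, 0, -0.12], 2],
  ],
)

```text
time: 8.5
ee_pos: [0.4859, 0.3608, 0.011]
eef_rot: [0.999, 0.034, 0.001, -0.0]
ft_force: [0.4, -0.6, -0.3]
width: 0.0337
```

```bash
python3 go.py .485 .36 .0085 .07
```

```text
t 8.5 at [0.4859 0.3608 0.011 ] psi 0.068 tilt [ 0.001 -0.001] w 0.0337 q7 -2.52 F [ 0.4 -0.6 -0.3]
  shift cm [-0.1, 0.08, 0.25] turn [-0.001, -0.001, -0.002]
```

play_rows(
  moves=[
    [[0, 0, 0.1], [0, 0, 0], 2],
    [[0, 0, 0.2], [0, 0, 0], 2],
    [[0, 0, 0.2], [0, 0, 0], 2],
  ],
)

```text
time: 8.88
ee_pos: [0.4854, 0.3604, 0.0081]
eef_rot: [0.999, 0.034, -0.0, 0.0]
ft_force: [0.2, -0.1, -1.2]
width: 0.0338
```

play_rows(
  moves=[
    [[0, 0, 0], [0, 0, 0], 5],
    [[0, 0, 0], [0, 0, 0], 5],
    [[0, 0, 0], [0, 0, 0], 5],
    [[0, 0, -3], [0, 0, 0], 5],
    [[0, 0, -8], [0, 0, 0], 5],
    [[0, 0, -13], [0, 0, 0], 8],
    [[0, 0, -15], [0, 0, 0], 8],
    [[0, 0, -15], [0, 0, 0], 8],
  ],
)

```text
time: 9.88
ee_pos: [0.486, 0.3608, 0.1591]
eef_rot: [0.999, 0.034, 0.001, -0.0]
ft_force: [-0.6, -0.2, -0.5]
width: 0.0721
```

```bash
python3 go.py .520 -.0105 .16 1.48;python3 - <<'E'
from h import *
c=camera("wrist"); cv2.imwrite("pics/w3.png",c["frame"][:,:,::-1])
E
```

```text
t 9.875 at [0.486  0.3608 0.1591] psi 0.068 tilt [ 0.002 -0.001] w 0.0721 q7 -2.44 F [-0.6 -0.2 -0.5]
  shift cm [0.89, 37.28, -0.11] turn [0.001, -0.002, -1.412]
```

View pics/w3.png

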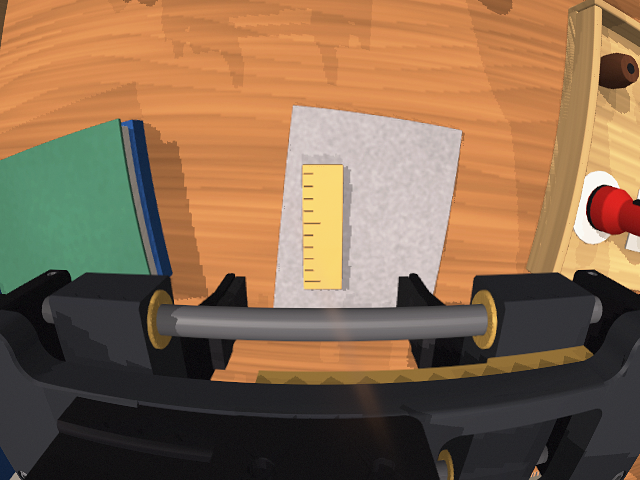

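play_rows(
  moves=[
    [[0.9, 37.3, 0], [0, 0, -1.41], 8],
    [[0.9, 37.3, 0], [0, 0, -1.41], 8],
    [[0.9, 37.3, 0], [0, 0, -1.41], 8],
    [[0.9, 37.3, 0], [0, 0, -1.41], 8],
    [[0.9, 37.3, 0], [0, 0, -1.41], 8],
    [[0.9, 37.3, 0], [0, 0, -1.41], 8],
    [[0.9, 37.3, 0], [0, 0, -1.41], 8],
    [[0.9, 37.3, 0], [0, 0, -1.41], 8],
  ],
)

```text
time: 10.92
ee_pos: [0.5187, -0.0153, 0.1559]
eef_rot: [0.75, 0.662, -0.001, -0.001]
ft_force: [0.2, 0.6, -0.7]
width: 0.0799
```

```bash
python3 go.py .520 -.0105 .16 1.48
```

```text
t 10.925 at [ 0.5187 -0.0153  0.1559] psi 1.447 tilt [-0.001 -0.003] w 0.0799 q7 -0.34 F [ 0.2  0.6 -0.7]
  shift cm [0.49, 0.07, -0.41] turn [-0.003, 0.001, -0.033]
```

play_rows(
  moves=[
    [[0.4, 0, 3], [0, 0, -0.03], 7],
    [[0.4, 0, 4], [0, 0, -0.03], 7],
    [[0.4, 0, 4], [0, 0, -0.03], 7],
  ],
)

```text
time: 11.3
ee_pos: [0.5193, -0.007, 0.117]
eef_rot: [0.74, 0.673, -0.001, -0.001]
ft_force: [-0.2, 0.3, 0.8]
width: 0.0708
```

```bash
python3 go.py .520 -.0105 .0265 1.48;python3 - <<'E'
from h import *
c=camera("wrist"); cv2.imwrite("pics/w4.png",c["frame"][:,:,::-1])
print(wproj(c,np.array([[.52,-.0105,.039],[.52,-.0105,.057]])))
E
python3 look.py round_bead_center
```

```text
t 11.3 at [ 0.5193 -0.007   0.117 ] psi 1.476 tilt [ 0.    -0.003] w 0.0708 q7 -0.36 F [-0.2  0.3  0.8]
  shift cm [-0.34, 0.13, 9.05] turn [-0.003, -0.0, -0.004]
[[323.68307244 252.92737019]
 [323.7535977  261.27720952]]
round_bead_center ([0.5195, -0.012], np.float64(0.885)) ([0.5201, -0.0105], np.float64(0.923)) ([0.5206, -0.0112], np.float64(0.901))
```

View pics/w4.png

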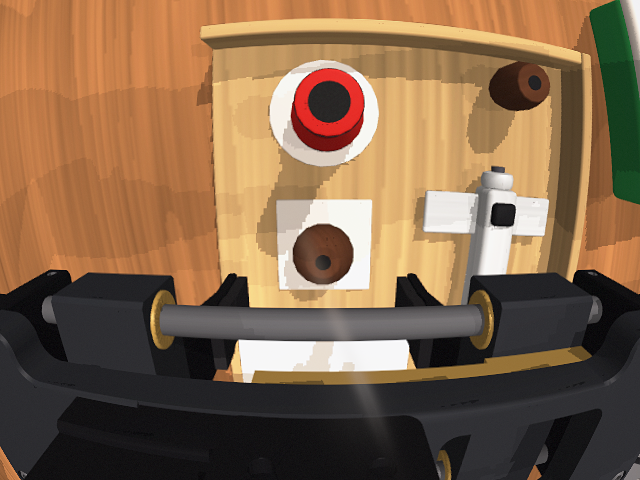

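play_rows(
  moves=[
    [[-0.4, 0.1, 2], [0, 0, 0], 6.3],
    [[-0.4, 0.1, 5], [0, 0, 0], 6.3],
    [[-0.4, 0.1, 7.5], [0, 0, 0], 6.3],
    [[-0.4, 0.1, 9], [0, 0, 0], 6.3],
    [[-0.4, 0.1, 9.3], [0, 0, 0], 6.3],
    [[-0.4, 0.1, 9.3], [0, 0, 0], 6.3],
    [[-0.4, 0.1, 9.3], [0, 0, 0], 3],
    [[-0.4, 0.1, 9.3], [0, 0, 0], 3],
  ],
  grip_force=15,
)

```text
time: 12.55
ee_pos: [0.5213, -0.0112, 0.0257]
eef_rot: [0.74, 0.673, 0.0, 0.0]
ft_force: [0.5, 0.1, 0.4]
width: 0.0498
```

play_rows(
  moves=[
    [[0, 0, 0], [0, 0, 0], 3],
    [[0, 0, 0], [0, 0, 0], 3],
    [[0, 0, 0], [0, 0, 0], 3],
    [[0, 0, -2], [0, 0, 0], 3],
    [[0, 0, -6], [0, 0, 0], 3],
    [[0, 0, -11], [0, 0, 0], 3],
    [[0, 0, -14], [0, 0, 0], 3],
    [[0, 0, -14], [0, 0, 0], 3],
  ],
)

```text
time: 13.55
ee_pos: [0.5223, -0.0108, 0.1684]
eef_rot: [0.74, 0.673, 0.001, 0.002]
ft_force: [0.2, -0.5, -0.7]
width: 0.0403
```

```bash
python3 go.py .435 .285 .165 1.48;python3 - <<'E'
from h import *
c=camera("wrist"); cv2.imwrite("pics/w5.png",c["frame"][:,:,::-1])
E
```

```text
t 13.55 at [ 0.5223 -0.0108  0.1684] psi 1.477 tilt [-0.001  0.005] w 0.0403 q7 -0.32 F [ 0.2 -0.5 -0.7]
  shift cm [28.63, -11.47, 0.27] turn [0.005, 0.001, -0.003]
```

View pics/w5.png

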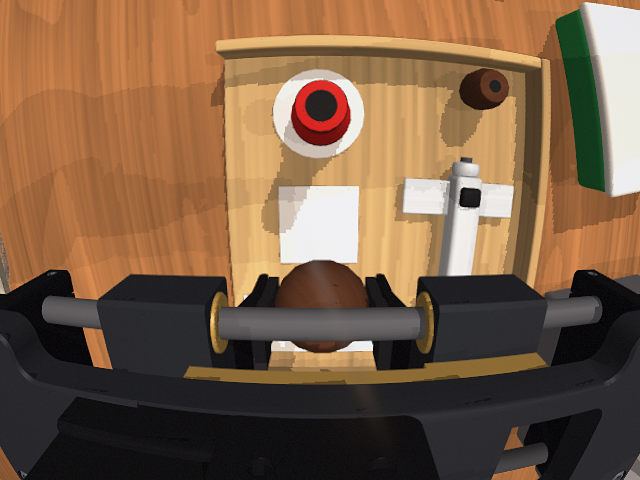

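play_rows(
  moves=[
    [[3, -1.2, 0], [0, 0, 0], 3],
    [[28.6, -11.4, 0], [0, 0, 0], 3],
    [[28.6, -11.4, 0], [0, 0, 0], 3],
    [[28.6, -11.4, 0], [0, 0, 0], 3],
    [[28.6, -11.4, 0], [0, 0, 0], 3],
    [[28.6, -11.4, 0], [0, 0, 0], 3],
    [[28.6, -11.4, 0], [0, 0, 0], 3],
    [[28.6, -11.4, 0], [0, 0, 0], 3],
  ],
)

```text
time: 14.6
ee_pos: [0.4344, 0.2831, 0.1644]
eef_rot: [0.74, 0.673, -0.001, 0.0]
ft_force: [0.5, -0.2, -1.1]
width: 0.0405
```

```bash
python3 go.py .435 .285 .008 1.48;python3 - <<'E'
from h import *
c=camera("wrist"); cv2.imwrite("pics/w6.png",c["frame"][:,:,::-1])
E
```

```text
t 14.6 at [0.4344 0.2831 0.1644] psi 1.476 tilt [-0.001 -0.001] w 0.0405 q7 -0.97 F [ 0.5 -0.2 -1.1]
  shift cm [0.21, 0.06, 15.64] turn [-0.001, 0.001, -0.004]
```

View pics/w6.png

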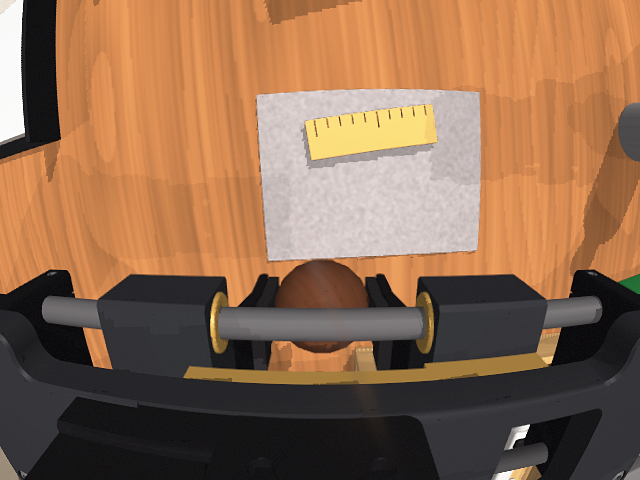

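play_rows(
  moves=[
    [[0.2, 0, 4], [0, 0, 0], 3],
    [[0.2, 0, 9], [0, 0, 0], 3],
    [[0.2, 0, 12.5], [0, 0, 0], 3],
    [[0.2, 0, 14.5], [0, 0, 0], 3],
    [[0.2, 0, 15.3], [0, 0, 0], 3],
    [[0.2, 0, 15.6], [0, 0, 0], 3],
    [[0.2, 0, 15.6], [0, 0, 0], 3],
    [[0.2, 0, 15.6], [0, 0, 0], 3],
  ],
)

```text
time: 15.65
ee_pos: [0.435, 0.2866, 0.0099]
eef_rot: [0.74, 0.673, 0.001, 0.0]
ft_force: [0.1, 0.0, -0.5]
width: 0.0402
```

```bash
python3 go.py .435 .285 .008 1.48
```

```text
t 15.65 at [0.435  0.2866 0.0099] psi 1.476 tilt [0.001 0.001] w 0.0402 q7 -1.13 F [ 0.1  0.  -0.5]
  shift cm [-0.16, 0.01, 0.19] turn [0.001, -0.001, -0.004]
```

play_rows(
  moves=[
    [[0, 0, 0.1], [0, 0, 0], 3],
    [[0, 0, 0.1], [0, 0, 0], 3],
    [[0, 0, 0.1], [0, 0, 0], 4.4],
    [[0, 0, 0.1], [0, 0, 0], 5],
    [[0, 0, 0.1], [0, 0, 0], 6.5],
    [[0, 0, -3], [0, 0, 0], 6.5],
    [[0, 0, -9], [0, 0, 0], 7],
    [[0, 0, -15], [0, 0, 0], 7],
  ],
)

```text
time: 16.65
ee_pos: [0.434, 0.2862, 0.1606]
eef_rot: [0.74, 0.673, -0.0, -0.0]
ft_force: [2.1, 0.0, 0.4]
width: 0.0689
```

```bash
python3 go.py .530 .080 .19 1.48;python3 - <<'E'
from h import *
c=camera("side"); cv2.imwrite("pics/s7.png",c["frame"][:,:,::-1])
E
```

```text
t 16.65 at [0.434  0.2862 0.1606] psi 1.477 tilt [-0.    -0.001] w 0.0689 q7 -0.98 F [2.1 0.  0.4]
  shift cm [-19.63, 11.49, -2.95] turn [-0.001, 0.0, -0.003]
```

View pics/s7.png

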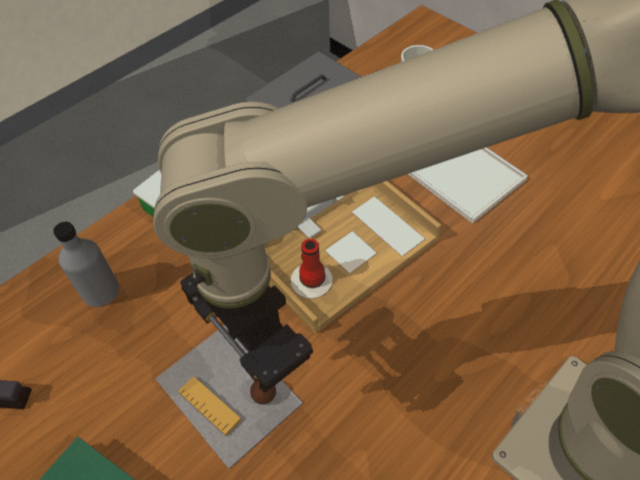

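play_rows(
  moves=[
    [[-24, 11.8, -3], [0, 0, 0], 7],
    [[-24, 11.8, -3], [0, 0, 0], 7],
    [[-24, 11.8, -3], [0, 0, 0], 7],
    [[-24, 11.8, -3], [0, 0, 0], 7],
    [[-24, 11.8, -3], [0, 0, 0], 7],
    [[-24, 11.8, -3], [0, 0, 0], 7],
    [[-24, 11.8, -3], [0, 0, 0], 7],
  ],
)

```text
time: 17.58
ee_pos: [0.5287, 0.0386, 0.189]
eef_rot: [0.739, 0.674, 0.0, -0.0]
ft_force: [0.4, 0.6, -0.2]
width: 0.0704
```

```bash
python3 go.py .530 .080 .15 1.48;python3 - <<'E'
from h import *
c=camera("wrist"); cv2.imwrite("pics/w8.png",c["frame"][:,:,::-1])
for q,z in dict(mat_torch=.021,mat_bead=.021).items():
    for m in masks_of(c,q)[:1]:
        r=m["region"].astype(np.uint8); cnt=max(cv2.findContours(r,0,1)[0],key=cv2.contourArea)[:,0]
        w=np.array([wonz(c,p.astype(float),z) for p in cnt])
        print(q,m["conf"],cv2.minAreaRect((w*1000).astype(np.float32)),cv2.minEnclosingCircle((w*1000).astype(np.float32)))
f=c["frame"].astype(int); red=(f[...,0]>120)&(f[...,1]<60)&(f[...,2]<60)
dark=(f.max(2)<60)
n,l,st,ce=cv2.connectedComponentsWithStats(dark.astype(np.uint8))
for i in range(1,n):
    if 100<st[i,4]<5000 : print(st[i],ce[i].round(1),wonz(c,ce[i],.121).round(4))
E
```

```text
t 17.575 at [0.5287 0.0386 0.189 ] psi 1.479 tilt [ 0.001 -0.   ] w 0.0704 q7 -0.42 F [ 0.4  0.6 -0.2]
  shift cm [4.14, -0.25, 3.91] turn [-0.0, -0.001, -0.001]
mat_bead 0.93 ((520.6389770507812, -10.23397445678711), (67.59080505371094, 68.67301177978516), 84.77526092529297) ((520.4783935546875, -10.695953369140625), 46.42863082885742)
[ 548   76   33  119 2095] [565.9 133.5] [0.7098 0.1093]
[450 130  34  38 593] [462.3 150. ] [0.6248 0.0983]
[477 144  11  12 101] [482.2 149.2] [0.6392 0.0984]
[305 175  28  28 602] [318.6 188.8] [0.5304 0.0798]
[446 242  19  17 301] [455.2 250. ] [0.6184 0.0317]
[ 201  273   49   35 1002] [230.9 293.3] [0.4639 0.0149]
[ 394  273   63   35 1016] [412.9 293.4] [0.5881 0.0035]
```

View pics/w8.png

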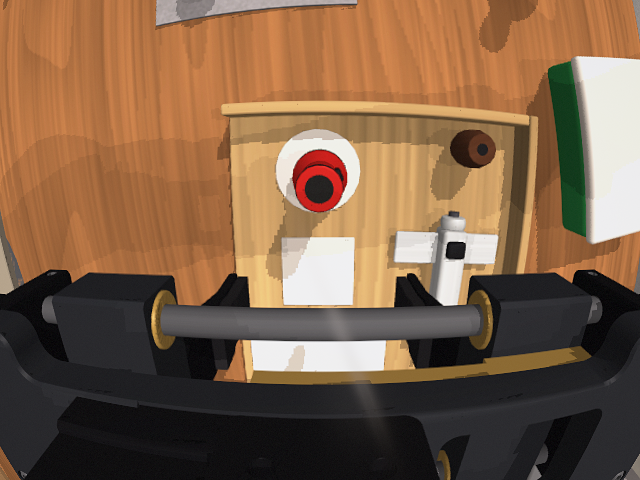

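play_rows(
  moves=[
    [[4.1, -0.2, 3], [0, 0, 0], 6.5],
    [[4.1, -0.2, 4], [0, 0, 0], 6.5],
    [[4.1, -0.2, 7], [0, 0, 0], 6.5],
    [[4.1, -0.2, 10], [0, 0, 0], 6.5],
    [[4.1, -0.2, 11.5], [0, 0, 0], 6.5],
    [[4.1, -0.2, 11.8], [0, 0, 0], 6.5],
    [[4.1, -0.2, 11.8], [0, 0, 0], 2],
    [[4.1, -0.2, 11.8], [0, 0, 0], 2],
  ],
  grip_force=20,
)

```text
time: 18.73
ee_pos: [0.5319, 0.0773, 0.0722]
eef_rot: [0.74, 0.673, 0.001, 0.001]
ft_force: [0.1, -0.2, 0.3]
width: 0.052
```

play_rows(
  moves=[
    [[0, 0, 0], [0, 0, 0], 2],
    [[0, 0, 0], [0, 0, 0], 2],
    [[0, 0, 0], [0, 0, 0], 2],
  ],
)

```text
time: 19.1
ee_pos: [0.5313, 0.0772, 0.0713]
eef_rot: [0.74, 0.673, 0.0, 0.0]
ft_force: [-0.2, -0.5, 1.0]
width: 0.0301
```

play_rows(
  moves=[
    [[0, 0, -1], [0, 0, 0], 2],
    [[0, 0, -4], [0, 0, 0], 2],
    [[0, 0, -8], [0, 0, 0], 2],
    [[0, 0, -10], [0, 0, 0], 2],
    [[0, 0, -10], [0, 0, 0], 2],
    [[0, 0, -10], [0, 0, 0], 2],
  ],
)

```text
time: 19.85
ee_pos: [0.5306, 0.0768, 0.1698]
eef_rot: [0.74, 0.673, -0.001, -0.0]
ft_force: [0.4, -1.0, -1.2]
width: 0.0298
```

```bash
python3 go.py .540 .280 .17 1.48
```

```text
t 19.85 at [0.5306 0.0768 0.1698] psi 1.476 tilt [-0.001 -0.002] w 0.0298 q7 -0.52 F [ 0.4 -1.  -1.2]
  shift cm [20.31, -0.98, -0.03] turn [-0.002, 0.001, -0.004]
```

play_rows(
  moves=[
    [[3, 0, 0], [0, 0, 0], 2],
    [[8, -0.4, 0], [0, 0, 0], 2],
    [[13, -0.7, 0], [0, 0, 0], 2],
    [[17, -0.9, 0], [0, 0, 0], 2],
    [[20, -1, 0], [0, 0, 0], 2],
    [[20.3, -1, 0], [0, 0, 0], 2],
    [[20.3, -1, 0], [0, 0, 0], 2],
  ],
)

```text
time: 20.72
ee_pos: [0.5401, 0.2796, 0.1699]
eef_rot: [0.74, 0.673, -0.001, -0.0]
ft_force: [0.3, 0.1, -2.0]
width: 0.0296
```

play_rows(
  moves=[
    [[0, 0, 4], [0, 0, 0], 2],
    [[0, 0, 8], [0, 0, 0], 2],
    [[0, 0, 10.5], [0, 0, 0], 2],
    [[0, 0, 11.2], [0, 0, 0], 2],
    [[0, 0, 11.4], [0, 0, 0], 2],
    [[0, 0, 11.4], [0, 0, 0], 2],
  ],
)

```text
time: 21.48
ee_pos: [0.541, 0.2803, 0.0582]
eef_rot: [0.74, 0.673, 0.001, 0.0]
ft_force: [0.2, -1.1, -1.3]
width: 0.0297
```

```bash
python3 go.py .540 .280 .054 1.48
```

```text
t 21.475 at [0.541  0.2803 0.0582] psi 1.476 tilt [0.001 0.001] w 0.0297 q7 -1.0 F [ 0.2 -1.1 -1.3]
  shift cm [-0.04, -0.1, 0.42] turn [0.001, -0.001, -0.004]
```

play_rows(
  moves=[
    [[0, 0, 0.1], [0, 0, 0], 2],
    [[0, 0, 0.15], [0, 0, 0], 2],
    [[0, 0, 0.15], [0, 0, 0], 2],
  ],
)

```text
time: 21.85
ee_pos: [0.5404, 0.2803, 0.0558]
eef_rot: [0.74, 0.673, 0.0, 0.0]
ft_force: [0.3, 0.5, -1.4]
width: 0.0297
```

play_rows(
  moves=[
    [[0, 0, 0.12], [0, 0, 0], 2],
    [[0, 0, 0.12], [0, 0, 0], 2],
    [[0, 0, 0.12], [0, 0, 0], 3.6],
    [[0, 0, 0.12], [0, 0, 0], 4.5],
    [[0, 0, 0.12], [0, 0, 0], 6.5],
    [[0, 0, -4], [0, 0, 0], 6.5],
    [[0, 0, -10], [0, 0, 0], 6.5],
    [[0, 0, -13], [0, 0, 0], 6.5],
  ],
)

```text
time: 22.85
ee_pos: [0.541, 0.2812, 0.189]
eef_rot: [0.74, 0.673, 0.002, 0.0]
ft_force: [1.2, -0.5, -0.5]
width: 0.0641
```

```bash
python3 go.py .64 -.06 .2 1.48;python3 - <<'E'
from h import *
c=camera("scene"); cv2.imwrite("pics/s9.png",c["frame"][:,:,::-1])
E
```

```text
t 22.85 at [0.541  0.2812 0.189 ] psi 1.477 tilt [0.002 0.003] w 0.0641 q7 -0.92 F [ 1.2 -0.5 -0.5]
  shift cm [-33.03, 13.07, -1.12] turn [0.003, -0.002, -0.003]
```

View pics/s9.png

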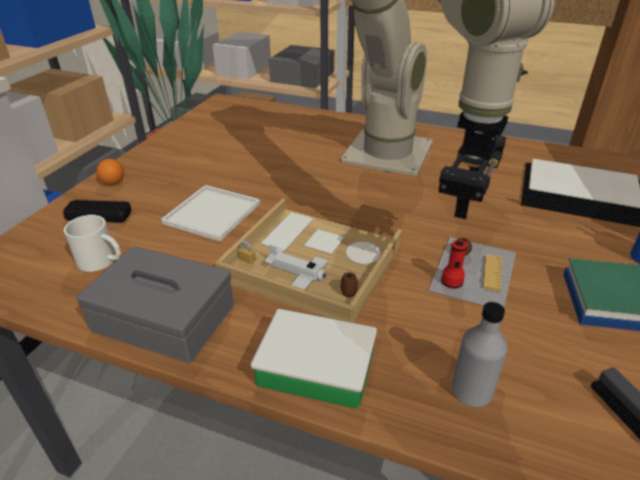

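play_rows(
  moves=[
    [[-38, 10, 0], [0, 0, 0], 5.5],
    [[-38, 10, 0], [0, 0, 0], 5.5],
    [[-38, 10, 0], [0, 0, 0], 5.5],
    [[-38, 10, 0], [0, 0, 0], 5.5],
    [[-38, 10, 0], [0, 0, 0], 5.5],
    [[-38, 10, 0], [0, 0, 0], 5.5],
    [[-38, 10, 0], [0, 0, 0], 5.5],
    [[-38, 10, 0], [0, 0, 0], 5.5],
  ],
)

```text
time: 23.9
ee_pos: [0.604, -0.1083, 0.1852]
eef_rot: [0.74, 0.672, -0.0, -0.0]
ft_force: [0.0, 0.4, -0.7]
width: 0.0551
```

```bash
python3 go.py .64 -.03 .15 1.48;python3 - <<'E'
from h import *
c=camera("wrist"); cv2.imwrite("pics/w10.png",c["frame"][:,:,::-1])
for q,z in dict(mat_torch=.021,mat_bead=.021,mat_ruler=.021).items():
    for m in masks_of(c,q)[:1]:
        r=m["region"].astype(np.uint8); cnt=max(cv2.findContours(r,0,1)[0],key=cv2.contourArea)[:,0]
        w=np.array([wonz(c,p.astype(float),z) for p in cnt])
        print(q,m["conf"],cv2.minAreaRect((w*1000).astype(np.float32)),cv2.minEnclosingCircle((w*1000).astype(np.float32)))
E
```

```text
t 23.9 at [ 0.604  -0.1083  0.1852] psi 1.474 tilt [ 0. -0.] w 0.0551 q7 -0.24 F [ 0.   0.4 -0.7]
  shift cm [8.14, 2.83, 3.53] turn [-0.0, -0.0, -0.006]
mat_torch 0.68 ((528.063232421875, 77.00413513183594), (61.84672927856445, 75.31952667236328), 77.59843444824219) ((529.0430297851562, 83.4953384399414), 38.119808197021484)
mat_bead 0.64 ((520.7530517578125, -11.239326477050781), (69.4134750366211, 70.00973510742188), 85.17825317382812) ((520.251953125, -10.972457885742188), 47.4490966796875)
mat_ruler 0.8 ((511.4934997558594, -104.86140441894531), (59.475433349609375, 139.9618682861328), 84.4979476928711) ((511.5207214355469, -105.8550796508789), 74.52455139160156)
```

View pics/w10.png

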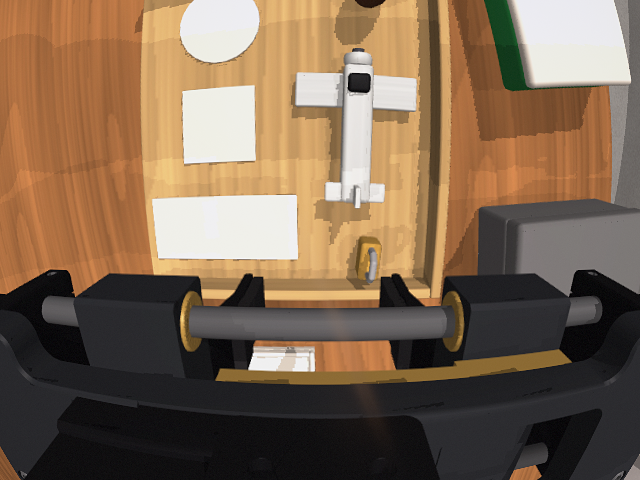

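```bash
python3 - <<'E'
from h import *
c=camera("wrist")
im=c["frame"][30:220,280:430]; cv2.imwrite("pics/w10z.png",cv2.resize(im,None,fx=4,fy=4,interpolation=cv2.INTER_CUBIC)[:560+200:,:,::-1][:600])
for n,p,z in [("nose",(358,49),.034),("tailrear",(355,201),.034),("tl",(325,192),.034),("tr",(384,192),.034),("wl",(296,88),.026),("wr",(416,94),.026),("wte l",(330,106),.026),("finTop",(357,207),.069),("lock",(369,258),.03)]: print(n,wonz(c,p,z).round(4))
E
```

```text
nose [0.6481 0.0432]
tailrear [ 0.6343 -0.0871]
tl [ 0.6094 -0.0771]
tr [ 0.6599 -0.0813]
wl [0.593  0.0146]
wr [0.6962 0.0024]
wte l [ 0.6204 -0.004 ]
finTop [ 0.6328 -0.0861]
lock [ 0.6437 -0.1406]
```

View pics/w10z.png

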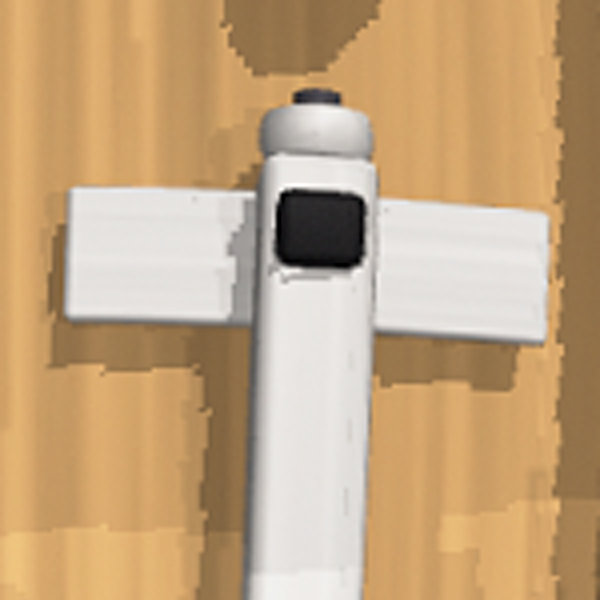

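```bash
python3 go.py .6403 -.03 .10 1.46 .6403 -.03 .022 1.46
```

```text
t 24.15 at [ 0.6042 -0.1052  0.1859] psi 1.48 tilt [0. 0.] w 0.0548 q7 -0.24 F [ 0.4 -0.4 -0.1]
  shift cm [7.81, 2.91, 8.59] turn [0.0, -0.0, 0.02]
t 24.15 at [ 0.6042 -0.1052  0.1859] psi 1.48 tilt [0. 0.] w 0.0548 q7 -0.24 F [ 0.4 -0.4 -0.1]
  shift cm [7.81, 2.91, 16.39] turn [0.0, -0.0, 0.02]
```

play_rows(
  moves=[
    [[4, 1.5, 0], [0, 0, 0.02], 5],
    [[7.8, 2.9, 3], [0, 0, 0.02], 5],
    [[7.8, 2.9, 6], [0, 0, 0.02], 5],
    [[7.8, 2.9, 8.6], [0, 0, 0.02], 5],
    [[7.8, 2.9, 8.6], [0, 0, 0.02], 5],
    [[7.8, 2.9, 8.6], [0, 0, 0.02], 5],
  ],
)

```text
time: 24.9
ee_pos: [0.6409, -0.0318, 0.101]
eef_rot: [0.746, 0.666, 0.001, 0.0]
ft_force: [0.2, -0.6, 1.0]
width: 0.0497
```

```bash
python3 go.py .6403 -.03 .022 1.46;python3 - <<'E'
from h import *
c=camera("wrist"); cv2.imwrite("pics/w11.png",c["frame"][:,:,::-1])
E
```

```text
t 24.9 at [ 0.6409 -0.0318  0.101 ] psi 1.457 tilt [0.    0.001] w 0.0497 q7 -0.43 F [ 0.2 -0.6  1. ]
  shift cm [0.17, -0.09, 7.9] turn [0.001, -0.0, -0.003]
```

View pics/w11.png

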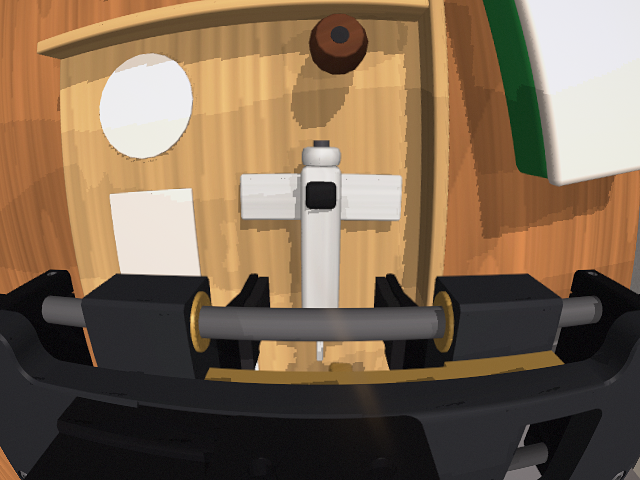

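play_rows(
  moves=[
    [[0.15, 0, 2], [0, 0, 0], 5],
    [[0.15, 0, 4.5], [0, 0, 0], 5],
    [[0.15, 0, 6.5], [0, 0, 0], 5],
    [[0.15, 0, 7.6], [0, 0, 0], 5],
    [[0.15, 0, 7.8], [0, 0, 0], 5],
    [[0.15, 0, 7.8], [0, 0, 0], 5],
    [[0.15, 0, 7.8], [0, 0, 0], 1.8],
    [[0.15, 0, 7.8], [0, 0, 0], 1.8],
  ],
  grip_force=25,
)

```text
time: 25.95
ee_pos: [0.6409, -0.0311, 0.0222]
eef_rot: [0.746, 0.666, 0.0, 0.0]
ft_force: [0.2, -0.1, 0.5]
width: 0.0368
```

play_rows(
  moves=[
    [[0, 0, 0], [0, 0, 0], 1.8],
    [[0, 0, 0], [0, 0, 0], 1.8],
    [[0, 0, 0], [0, 0, 0], 1.8],
  ],
)

```text
time: 26.32
ee_pos: [0.6406, -0.031, 0.0218]
eef_rot: [0.746, 0.666, 0.0, 0.0]
ft_force: [-0.9, 0.2, 1.3]
width: 0.0236
```

play_rows(
  moves=[
    [[0, 0, -1], [0, 0, 0], 1.8],
    [[0, 0, -3], [0, 0, 0], 1.8],
    [[0, 0, -7], [0, 0, 0], 1.8],
    [[0, 0, -11], [0, 0, 0], 1.8],
    [[0, 0, -11.5], [0, 0, 0], 1.8],
    [[0, 0, -11.5], [0, 0, 0], 1.8],
  ],
)

```text
time: 27.08
ee_pos: [0.6406, -0.0311, 0.1373]
eef_rot: [0.746, 0.666, 0.0, 0.0]
ft_force: [-0.1, 0.1, -0.5]
width: 0.0237
```

```bash
python3 go.py .4855 -.333 .13 1.49;python3 - <<'E'
from h import *
c=camera("wrist"); cv2.imwrite("pics/w12.png",c["frame"][:,:,::-1])
E
```

```text
t 27.075 at [ 0.6406 -0.0311  0.1373] psi 1.456 tilt [-0.     0.001] w 0.0237 q7 -0.42 F [-0.1  0.1 -0.5]
  shift cm [-31.76, -11.96, 0.73] turn [0.001, 0.0, -0.034]
```

View pics/w12.png

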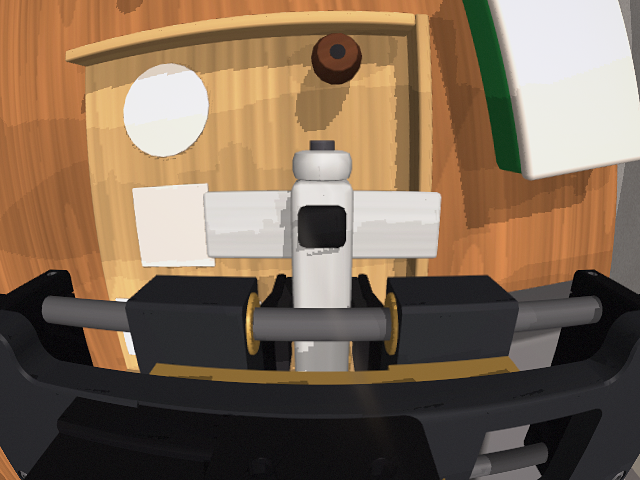

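play_rows(
  moves=[
    [[-4, -1.5, 0], [0, 0, -0.03], 1.8],
    [[-9, -3.5, 0], [0, 0, -0.03], 1.8],
    [[-15, -5.7, 0], [0, 0, -0.03], 1.8],
    [[-21, -8, 0], [0, 0, -0.03], 1.8],
    [[-27, -10.2, 0], [0, 0, -0.03], 1.8],
    [[-31, -11.8, 0], [0, 0, -0.03], 1.8],
    [[-31.9, -11.9, 0], [0, 0, -0.035], 1.8],
    [[-31.9, -11.9, 0], [0, 0, -0.035], 1.8],
  ],
)

```text
time: 28.12
ee_pos: [0.4855, -0.3341, 0.1358]
eef_rot: [0.735, 0.678, 0.0, -0.001]
ft_force: [0.3, 0.2, -1.2]
width: 0.0239
```

play_rows(
  moves=[
    [[0, 0, 0], [0, 0, 0], 1.8],
    [[0, 0, 0], [0, 0, 0], 1.8],
  ],
)

```text
time: 28.38
ee_pos: [0.4867, -0.3328, 0.1366]
eef_rot: [0.734, 0.679, 0.0, -0.0]
ft_force: [0.2, 1.1, -0.5]
width: 0.0238
```

```bash
python3 go.py .4863 -.3345 .0095 1.494;python3 - <<'E'
from h import *
c=camera("wrist"); cv2.imwrite("pics/w13.png",c["frame"][:,:,::-1])
E
python3 look.py tray
```

```text
t 28.375 at [ 0.4867 -0.3328  0.1366] psi 1.494 tilt [0. 0.] w 0.0238 q7 0.21 F [ 0.2  1.1 -0.5]
  shift cm [-0.18, -0.03, 12.71] turn [0.0, -0.0, -0.0]Traceback (most recent call last):
  File "look.py", line 19, in <module>
    if __name__=="__main__": run(sys.argv[1:] or list(P0))
                             ~~~^^^^^^^^^^^^^^^^^^^^^^^^^^
  File "look.py", line 16, in run
    x,i=fit([cc[k] for k in sel],[ms[k] for k in sel],q,P0[q],Zb[q],q not in("torch_center","round_bead_center","barrel_bead_center"))
        ~~~^^^^^^^^^^^^^^^^^^^^^^^^^^^^^^^^^^^^^^^^^^^^^^^^^^^^^^^^^^^^^^^^^^^^^^^^^^^^^^^^^^^^^^^^^^^^^^^^^^^^^^^^^^^^^^^^^^^^^^^^^^^
  File "fit.py", line 29, in fit
    r=minimize(cost,p0,method='Nelder-Mead',options=dict(initial_simplex=sx,xatol=1e-4,fatol=1e-4))
    res = _minimize_neldermead(fun, x0, args, callback, bounds=bounds,
                               **options)
    fsim[k] = func(sim[k])
              ~~~~^^^^^^^^
    fx = function(np.copy(x), *(wrapper_args + args))
  File "fit.py", line 26, in cost
    return s/len(cs)
           ~^~~~~~~~
ZeroDivisionError: division by zero
```

View pics/w13.png

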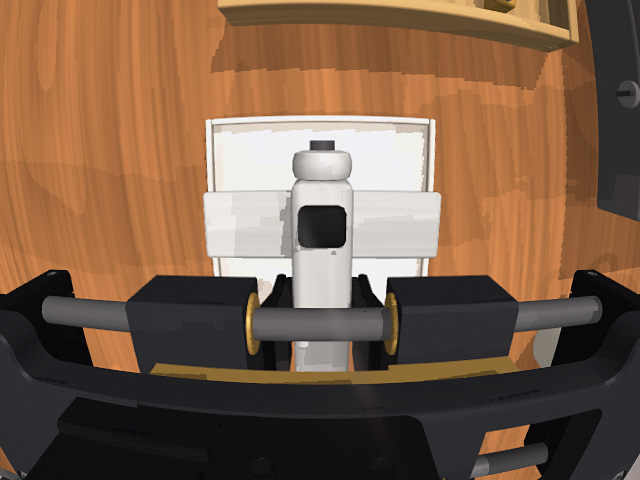

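```bash
python3 - <<'E'
from h import *
c=camera("wrist")
a=wonz(c,(208,120),.014);b=wonz(c,(434,120),.014);print(a,b,(a+b)/2,np.hypot(*(b-a)),np.arctan2(*(b-a)[::-1]))
E
```

```text
[ 0.40492025 -0.23712362] [ 0.58007125 -0.25099864] [ 0.49249575 -0.24406113] 0.17569971463716783 -0.07905242306928242
```

play_rows(
  moves=[
    [[-0.3, 0, 4], [0, 0, 0], 1.8],
    [[-0.3, 0, 8], [0, 0, 0], 1.8],
    [[-0.3, 0, 10.5], [0, 0, 0], 1.8],
    [[-0.3, 0, 12], [0, 0, 0], 1.8],
    [[-0.3, 0, 12.5], [0, 0, 0], 1.8],
    [[-0.3, 0, 12.6], [0, 0, 0], 1.8],
    [[-0.3, 0, 12.7], [0, 0, 0], 1.8],
    [[-0.3, 0, 12.7], [0, 0, 0], 1.8],
  ],
)

```text
time: 29.68
ee_pos: [0.486, -0.3376, 0.0103]
eef_rot: [0.735, 0.678, 0.0, 0.001]
ft_force: [0.0, 1.0, -1.0]
width: 0.0238
```

play_rows(
  moves=[
    [[0, 0, 0], [0, 0, 0], 1.8],
    [[0, 0, 0], [0, 0, 0], 1.8],
  ],
)

```text
time: 29.92
ee_pos: [0.4857, -0.3374, 0.0098]
eef_rot: [0.735, 0.679, -0.0, 0.0]
ft_force: [-0.5, 0.3, -0.9]
width: 0.0238
```

play_rows(
  moves=[
    [[0.1, 0, 0.08], [0, 0, 0], 1.8],
    [[0.1, 0, 0.08], [0, 0, 0], 1.8],
    [[0.1, 0, 0.08], [0, 0, 0], 3],
    [[0.1, 0, 0.08], [0, 0, 0], 5],
    [[0.1, 0, 0.08], [0, 0, 0], 5],
    [[0.1, 0, -3], [0, 0, 0], 5],
    [[0.1, 0, -8], [0, 0, 0], 5],
    [[0.1, 0, -14], [0, 0, 0], 5],
  ],
)

```text
time: 30.92
ee_pos: [0.4851, -0.336, 0.1505]
eef_rot: [0.735, 0.679, -0.0, -0.001]
ft_force: [-0.3, -1.1, 1.1]
width: 0.0501
```

play_rows(
  moves=[
    [[-12, 0, -3], [0, 0, 0], 6.5],
    [[-12, 0, -3], [0, 0, 0], 6.5],
    [[-12, 0, -3], [0, 0, 0], 6.5],
    [[-12, 0, -3], [0, 0, 0], 6.5],
  ],
)

```text
time: 31.42
ee_pos: [0.4765, -0.4553, 0.1793]
eef_rot: [0.734, 0.679, 0.0, -0.0]
ft_force: [-0.5, -0.1, 0.2]
width: 0.0646
```

```bash
python3 go.py .54 .28 .2 1.48;python3 - <<'E'
from h import *
c=camera("wrist"); cv2.imwrite("pics/w14.png",c["frame"][:,:,::-1])
E
```

```text
t 31.425 at [ 0.4765 -0.4553  0.1793] psi 1.492 tilt [0.001 0.   ] w 0.0646 q7 0.38 F [-0.5 -0.1  0.2]
  shift cm [73.81, 0.53, -1.99] turn [0.0, -0.001, 0.012]
```

View pics/w14.png

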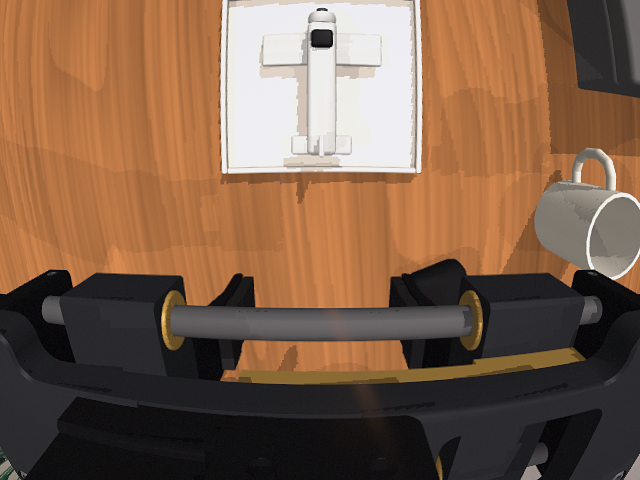

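```bash
python3 - <<'E'
from h import *
c=camera("wrist")
a=wonz(c,(222,172),.014);b=wonz(c,(421,172),.014);m=(a+b)/2;print("near edge",a,b,np.hypot(*(b-a)),"ctr est",m+.085*np.array([.0768,.997]))
n=wonz(c,(321,10),.021);t=wonz(c,(321,154),.021);print("plane",n,t,(n+t)/2,np.hypot(*(n-t)))
E
```

```text
near edge [ 0.39071052 -0.40206758] [ 0.56922506 -0.41595028] 0.17905354064480347 ctr est [ 0.48649579 -0.32426393]
plane [ 0.49071442 -0.26542129] [ 0.48069331 -0.39438377] [ 0.48570386 -0.32990253] 0.12935123588082426
```

play_rows(
  moves=[
    [[68.5, 0.4, -1], [0, 0, 0.01], 6.5],
    [[68.5, 0.4, -1], [0, 0, 0.01], 6.5],
    [[68.5, 0.4, -1], [0, 0, 0.01], 6.5],
    [[68.5, 0.4, -1], [0, 0, 0.01], 6.5],
    [[68.5, 0.4, -1], [0, 0, 0.01], 6.5],
    [[68.5, 0.4, -1], [0, 0, 0.01], 6.5],
    [[68.5, 0.4, -1], [0, 0, 0.01], 6.5],
    [[68.5, 0.4, -1], [0, 0, 0.01], 6.5],
  ],
)

```text
time: 32.52
ee_pos: [0.518, 0.0449, 0.1871]
eef_rot: [0.737, 0.675, -0.0, 0.001]
ft_force: [1.5, -0.6, 0.3]
width: 0.0652
```

```bash
python3 go.py .54 .23 .19 1.48
```

```text
t 32.525 at [0.518  0.0449 0.1871] psi 1.483 tilt [-0.001  0.001] w 0.0652 q7 -0.45 F [ 1.5 -0.6  0.3]
  shift cm [18.63, 0.57, -0.32] turn [0.001, 0.001, 0.003]
```

play_rows(
  moves=[
    [[18.5, 0.5, 0], [0, 0, 0], 6.5],
    [[18.5, 0.5, 0], [0, 0, 0], 6.5],
    [[18.5, 0.5, 0], [0, 0, 0], 6.5],
    [[18.5, 0.5, 0], [0, 0, 0], 6.5],
    [[18.5, 0.5, 0], [0, 0, 0], 6.5],
  ],
)

```text
time: 33.15
ee_pos: [0.5394, 0.2266, 0.1867]
eef_rot: [0.737, 0.676, -0.0, 0.0]
ft_force: [1.0, -0.9, 0.5]
width: 0.0649
```

```bash
python3 - <<'E'
from h import *
c=camera("wrist"); cv2.imwrite("pics/w15.png",c["frame"][:,:,::-1])
f=c["frame"].astype(int); dark=(f.max(2)<60)
n,l,st,ce=cv2.connectedComponentsWithStats(dark.astype(np.uint8))
for i in range(1,n):
    if 100<st[i,4]<5000 : print(st[i],ce[i].round(1),wonz(c,ce[i],.104).round(4))
E
python3 go.py .54 .28 .13 1.48
```

```text
[  0   0  11 114 953] [ 3.7 54. ] [0.2786 0.422 ]
[303 151  25  26 514] [315.1 163.6] [0.5399 0.2829]
[208 274  47  33 967] [236.5 293.1] [0.4745 0.1964]
[389 274  48  34 980] [406.9 293.2] [0.5979 0.1856]
t 33.2 at [0.54   0.2254 0.1867] psi 1.481 tilt [-0.001  0.   ] w 0.0652 q7 -0.84 F [ 0.7 -1.1  0.1]
  shift cm [5.45, -0.49, 5.67] turn [0.0, 0.001, 0.001]
```

View pics/w15.png

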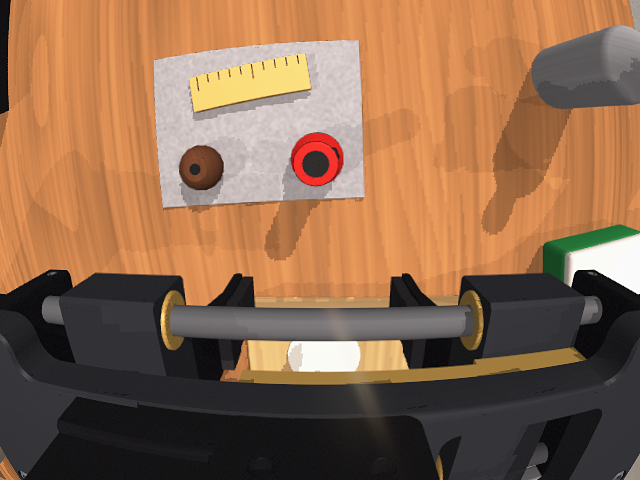

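play_rows(
  moves=[
    [[3, -0.2, 1], [0, 0, 0], 6.5],
    [[5.75, -0.5, 3], [0, 0, 0], 6.5],
    [[5.75, -0.5, 6.5], [0, 0, 0], 6.5],
    [[5.75, -0.5, 10.5], [0, 0, 0], 6.5],
    [[5.75, -0.5, 12.7], [0, 0, 0], 6.5],
    [[5.75, -0.5, 13.2], [0, 0, 0], 6.5],
    [[5.75, -0.5, 13.2], [0, 0, 0], 6.5],
    [[5.75, -0.5, 13.2], [0, 0, 0], 2],
  ],
  grip_force=20,
)

```text
time: 34.2
ee_pos: [0.5412, 0.284, 0.0564]
eef_rot: [0.738, 0.675, 0.001, 0.0]
ft_force: [0.2, -0.4, 0.1]
width: 0.0604
```

play_rows(
  moves=[
    [[0, 0, 0], [0, 0, 0], 2],
    [[0, 0, 0], [0, 0, 0], 2],
    [[0, 0, 0], [0, 0, 0], 2],
    [[0, 0, 0], [0, 0, 0], 2],
  ],
)

```text
time: 34.7
ee_pos: [0.5404, 0.2837, 0.055]
eef_rot: [0.738, 0.675, -0.0, 0.0]
ft_force: [-0.9, -0.7, 1.9]
width: 0.0295
```

play_rows(
  moves=[
    [[0, 0, -1], [0, 0, 0], 2],
    [[0, 0, -4], [0, 0, 0], 2],
    [[0, 0, -8], [0, 0, 0], 2],
    [[0, 0, -10], [0, 0, 0], 2],
    [[0, 0, -10], [0, 0, 0], 2],
    [[0, 0, -10], [0, 0, 0], 2],
  ],
)

```text
time: 35.45
ee_pos: [0.54, 0.283, 0.1534]
eef_rot: [0.738, 0.675, -0.001, -0.0]
ft_force: [-0.4, -0.8, -0.9]
width: 0.0301
```

```bash
python3 go.py .529 .083 .15 1.48;python3 - <<'E'
from h import *
c=camera("wrist"); cv2.imwrite("pics/w16.png",c["frame"][:,:,::-1])
E
```

```text
t 35.45 at [0.54   0.283  0.1534] psi 1.481 tilt [-0.001 -0.001] w 0.0301 q7 -0.96 F [-0.4 -0.8 -0.9]
  shift cm [-20.02, 0.7, 0.37] turn [-0.001, 0.001, 0.001]
```

View pics/w16.png

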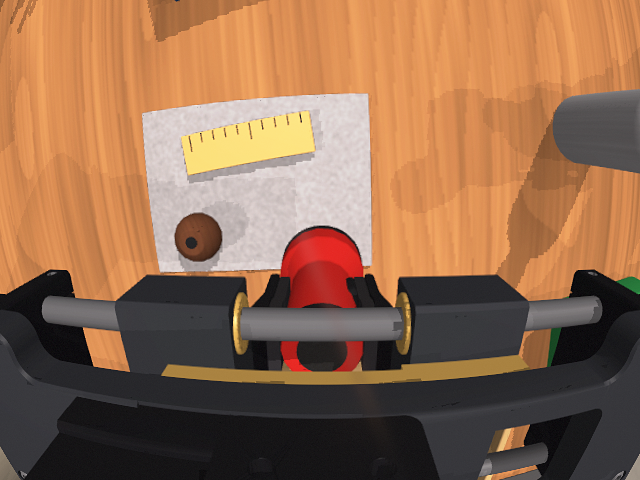

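play_rows(
  moves=[
    [[-3, 0.1, 0], [0, 0, 0], 2],
    [[-8, 0.3, 0], [0, 0, 0], 2],
    [[-13, 0.5, 0], [0, 0, 0], 2],
    [[-17, 0.6, 0], [0, 0, 0], 2],
    [[-19.6, 0.7, 0], [0, 0, 0], 2],
    [[-20, 0.7, 0], [0, 0, 0], 2],
    [[-20, 0.7, 0], [0, 0, 0], 2],
    [[-20, 0.7, 0], [0, 0, 0], 2],
  ],
)

```text
time: 36.5
ee_pos: [0.5293, 0.0853, 0.1548]
eef_rot: [0.737, 0.676, 0.0, -0.0]
ft_force: [-0.2, 0.2, -2.0]
width: 0.0299
```

```bash
python3 go.py .529 .083 .0723 1.48;python3 - <<'E'
from h import *
c=camera("wrist"); cv2.imwrite("pics/w17.png",c["frame"][:,:,::-1])
E
```

```text
t 36.5 at [0.5293 0.0853 0.1548] psi 1.483 tilt [ 0.001 -0.   ] w 0.0299 q7 -0.58 F [-0.2  0.2 -2. ]
  shift cm [-0.24, -0.01, 8.25] turn [-0.0, -0.001, 0.003]
```

View pics/w17.png

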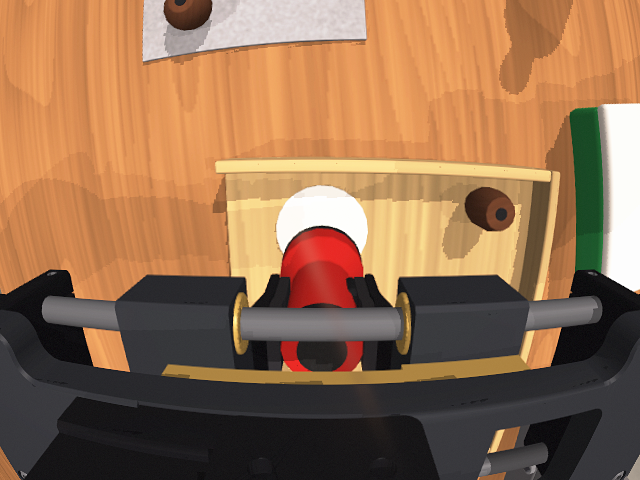

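play_rows(
  moves=[
    [[-0.2, 0, 3], [0, 0, 0], 2],
    [[-0.25, 0, 5.5], [0, 0, 0], 2],
    [[-0.25, 0, 7.3], [0, 0, 0], 2],
    [[-0.25, 0, 8], [0, 0, 0], 2],
    [[-0.25, 0, 8.2], [0, 0, 0], 2],
    [[-0.25, 0, 8.2], [0, 0, 0], 2],
    [[-0.25, 0, 8.2], [0, 0, 0], 2],
  ],
)

```text
time: 37.42
ee_pos: [0.5297, 0.0814, 0.0736]
eef_rot: [0.738, 0.675, 0.0, 0.0]
ft_force: [0.4, 0.3, -1.6]
width: 0.0294
```

play_rows(
  moves=[
    [[0, 0, 0], [0, 0, 0], 2],
    [[0, 0, 0], [0, 0, 0], 2],
  ],
)

```text
time: 37.67
ee_pos: [0.5294, 0.0813, 0.0731]
eef_rot: [0.738, 0.675, 0.0, 0.0]
ft_force: [0.3, -0.5, -1.6]
width: 0.0295
```

play_rows(
  moves=[
    [[0.15, 0, 0.1], [0, 0, 0], 2],
    [[0.15, 0, 0.1], [0, 0, 0], 2],
    [[0.15, 0, 0.1], [0, 0, 0], 3.6],
    [[0.15, 0, 0.1], [0, 0, 0], 4.5],
    [[0.15, 0, 0.1], [0, 0, 0], 6.5],
    [[0.15, 0, -4], [0, 0, 0], 6.5],
    [[0.15, 0, -8], [0, 0, 0], 6.5],
    [[0.15, 0, -10], [0, 0, 0], 6.5],
  ],
)

```text
time: 38.67
ee_pos: [0.5301, 0.0831, 0.1748]
eef_rot: [0.738, 0.675, 0.001, 0.001]
ft_force: [0.4, -0.1, 0.4]
width: 0.0643
```

```bash
python3 go.py .435 .235 .17 1.48
```

```text
t 38.675 at [0.5301 0.0831 0.1748] psi 1.481 tilt [0.    0.002] w 0.0643 q7 -0.56 F [ 0.4 -0.1  0.4]
  shift cm [14.28, -10.83, 0.46] turn [0.002, -0.0, 0.001]
```

play_rows(
  moves=[
    [[14.3, -10.8, 0], [0, 0, 0], 6.5],
    [[14.3, -10.8, 0], [0, 0, 0], 6.5],
    [[14.3, -10.8, 0], [0, 0, 0], 6.5],
    [[14.3, -10.8, 0], [0, 0, 0], 6.5],
    [[14.3, -10.8, 0], [0, 0, 0], 6.5],
  ],
)

```text
time: 39.3
ee_pos: [0.4349, 0.2342, 0.1726]
eef_rot: [0.738, 0.675, -0.0, 0.0]
ft_force: [0.6, -0.0, -0.6]
width: 0.0649
```

```bash
python3 - <<'E'
from h import *
c=camera("wrist"); cv2.imwrite("pics/w18.png",c["frame"][:,:,::-1])
m=masks_of(c,"round_bead_center")[0]; print(m["conf"],m["at"],wonz(c,m["at"],.026))
f=c["frame"].astype(int); dark=(f.max(2)<55)
n,l,st,ce=cv2.connectedComponentsWithStats(dark.astype(np.uint8))
for i in range(1,n):
    if 40<st[i,4]<5000 : print(st[i],ce[i].round(1),wonz(c,ce[i],.040).round(4))
c=camera("side"); cv2.imwrite("pics/s18.png",c["frame"][:,:,::-1])
E
python3 go.py .435 .286 .1 1.48
```

```text
0.88 [316.6, 166.8] [0.43499669 0.28422875]
[   0    0   61  118 3661] [40.1 55.6] [0.1777 0.4347]
[310 160  12  12 105] [315.8 165.3] [0.4347 0.2864]
[208 274  46  33 962] [236.6 293.1] [0.3554 0.1839]
[390 274  47  33 970] [406.9 293.1] [0.5039 0.1706]
[615 406  14  15  49] [621.5 413.2] [ 0.8428 -0.0717]
[  0 443  17  32  56] [  8.2 457.8] [-0.1546 -0.1229]
t 39.45 at [0.4354 0.2337 0.1726] psi 1.479 tilt [-0.    -0.001] w 0.0651 q7 -0.86 F [ 0.3  0.3 -0.8]
  shift cm [5.21, -0.51, 7.26] turn [-0.001, 0.0, -0.001]
```

View pics/w18.png

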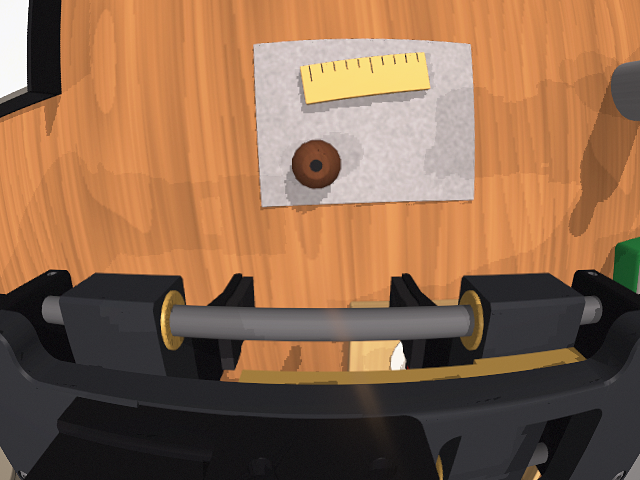

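View pics/s18.png

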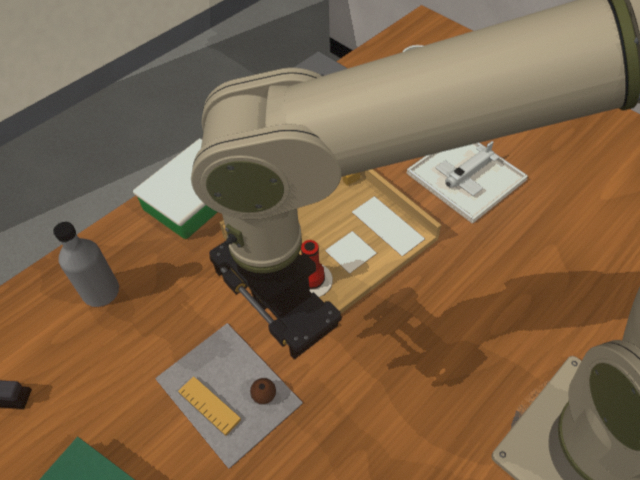

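play_rows(
  moves=[
    [[5.2, -0.5, 4], [0, 0, 0], 6.3],
    [[5.2, -0.5, 9], [0, 0, 0], 6.3],
    [[5.2, -0.5, 13], [0, 0, 0], 6.3],
    [[5.2, -0.5, 15.5], [0, 0, 0], 6.3],
    [[5.2, -0.5, 16.4], [0, 0, 0], 6.3],
    [[5.2, -0.5, 16.5], [0, 0, 0], 6.3],
    [[5.2, -0.5, 16.5], [0, 0, 0], 6.3],
    [[5.2, -0.5, 16.5], [0, 0, 0], 3],
  ],
  grip_force=15,
)

```text
time: 40.45
ee_pos: [0.435, 0.2873, 0.0088]
eef_rot: [0.738, 0.675, 0.001, 0.0]
ft_force: [-0.2, 0.2, 0.4]
width: 0.0588
```

play_rows(
  moves=[
    [[0, 0, 0], [0, 0, 0], 3],
    [[0, 0, 0], [0, 0, 0], 3],
    [[0, 0, 0], [0, 0, 0], 3],
    [[0, 0, 0], [0, 0, 0], 3],
  ],
)

```text
time: 40.95
ee_pos: [0.4345, 0.2872, 0.0081]
eef_rot: [0.738, 0.675, 0.0, 0.0]
ft_force: [-0.6, -1.0, 3.8]
width: 0.0402
```

play_rows(
  moves=[
    [[0, 0, -2], [0, 0, 0], 3],
    [[0, 0, -6], [0, 0, 0], 3],
    [[0, 0, -11], [0, 0, 0], 3],
    [[0, 0, -15.5], [0, 0, 0], 3],
    [[0, 0, -16], [0, 0, 0], 3],
    [[0, 0, -16], [0, 0, 0], 3],
  ],
)

```text
time: 41.7
ee_pos: [0.4343, 0.2871, 0.1683]
eef_rot: [0.738, 0.675, 0.0, 0.0]
ft_force: [0.2, 0.1, -0.6]
width: 0.0406
```

```bash
python3 go.py .5203 -.011 .17 1.48;python3 - <<'E'
from h import *
c=camera("wrist"); cv2.imwrite("pics/w19.png",c["frame"][:,:,::-1])
E
```

```text
t 41.7 at [0.4343 0.2871 0.1683] psi 1.481 tilt [-0.     0.001] w 0.0406 q7 -1.01 F [ 0.2  0.1 -0.6]
  shift cm [-28.92, 11.23, -0.16] turn [0.001, 0.0, 0.001]
```

View pics/w19.png

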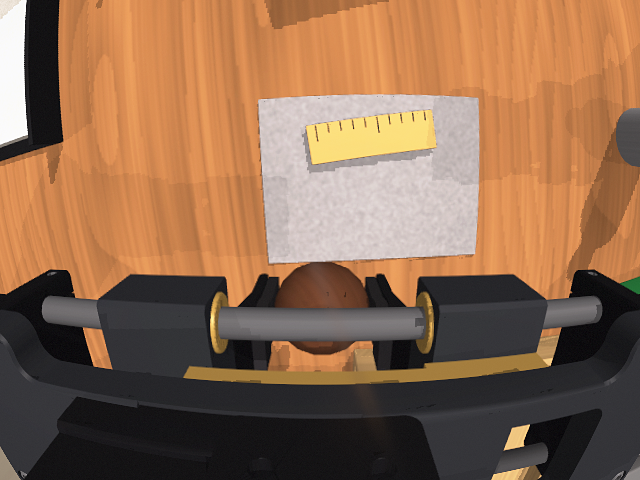

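play_rows(
  moves=[
    [[-3, 1.2, 0], [0, 0, 0], 3],
    [[-8.5, 3.3, 0], [0, 0, 0], 3],
    [[-14, 5.4, 0], [0, 0, 0], 3],
    [[-20, 7.8, 0], [0, 0, 0], 3],
    [[-25, 9.8, 0], [0, 0, 0], 3],
    [[-28.5, 11.1, 0], [0, 0, 0], 3],
    [[-28.8, 11.2, 0], [0, 0, 0], 3],
    [[-28.8, 11.2, 0], [0, 0, 0], 3],
  ],
)

```text
time: 42.75
ee_pos: [0.5195, -0.0089, 0.1671]
eef_rot: [0.738, 0.675, -0.0, -0.001]
ft_force: [0.0, 0.7, -0.6]
width: 0.0402
```

play_rows(
  moves=[
    [[0, 0, 0], [0, 0, 0], 3],
    [[0, 0, 0], [0, 0, 0], 3],
  ],
)

```text
time: 43.0
ee_pos: [0.5199, -0.0086, 0.1679]
eef_rot: [0.737, 0.676, -0.0, 0.0]
ft_force: [0.2, 0.4, -0.2]
width: 0.0403
```

```bash
python3 go.py .5203 -.0095 .0255 1.48;python3 - <<'E'
from h import *
c=camera("wrist"); cv2.imwrite("pics/w20.png",c["frame"][:,:,::-1])
E
```

```text
t 43.0 at [ 0.5199 -0.0086  0.1679] psi 1.483 tilt [-0. -0.] w 0.0403 q7 -0.37 F [ 0.2  0.4 -0.2]
  shift cm [-0.09, 0.04, 14.24] turn [-0.0, 0.0, 0.003]
```

View pics/w20.png

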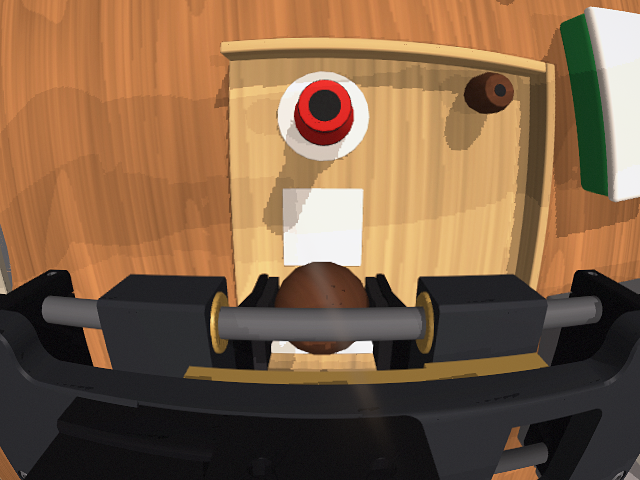

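play_rows(
  moves=[
    [[0, 0, 4], [0, 0, 0], 3],
    [[-0.1, 0, 8], [0, 0, 0], 3],
    [[-0.1, 0, 11.5], [0, 0, 0], 3],
    [[-0.1, 0, 13.5], [0, 0, 0], 3],
    [[-0.1, 0, 14.1], [0, 0, 0], 3],
    [[-0.1, 0, 14.2], [0, 0, 0], 3],
    [[-0.1, 0, 14.2], [0, 0, 0], 3],
    [[-0.1, 0, 14.2], [0, 0, 0], 3],
  ],
)

```text
time: 44.05
ee_pos: [0.5206, -0.0108, 0.0267]
eef_rot: [0.738, 0.675, 0.0, 0.001]
ft_force: [-0.7, 0.3, -0.1]
width: 0.0403
```

play_rows(
  moves=[
    [[0, 0, 0], [0, 0, 0], 3],
    [[0, 0, 0], [0, 0, 0], 3],
  ],
)

```text
time: 44.3
ee_pos: [0.5202, -0.0107, 0.0261]
eef_rot: [0.738, 0.675, 0.0, 0.0]
ft_force: [-0.9, -0.4, -0.7]
width: 0.0407
```

play_rows(
  moves=[
    [[0.1, 0, 0.08], [0, 0, 0], 3],
    [[0.1, 0, 0.08], [0, 0, 0], 3],
    [[0.1, 0, 0.08], [0, 0, 0], 4.4],
    [[0.1, 0, 0.08], [0, 0, 0], 5],
    [[0.1, 0, 0.08], [0, 0, 0], 6.3],
    [[0.1, 0, -3], [0, 0, 0], 6.3],
    [[0.1, 0, -8], [0, 0, 0], 6.3],
    [[0.1, 0, -14], [0, 0, 0], 6.3],
  ],
)

```text
time: 45.3
ee_pos: [0.5195, -0.0096, 0.1669]
eef_rot: [0.738, 0.675, -0.0, -0.001]
ft_force: [1.7, -0.5, -0.3]
width: 0.0628
```

```bash
python3 go.py .485 .30 .17 .12
```

```text
t 45.3 at [ 0.5195 -0.0096  0.1669] psi 1.482 tilt [ 0.    -0.002] w 0.0628 q7 -0.38 F [ 1.7 -0.5 -0.3]
  shift cm [30.53, -6.19, -0.29] turn [-0.002, 0.001, 1.362]
```

```bash
python3 - <<'E'
import look
look.P0["ruler_center"]=(.485,.36,.07);look.Zb["ruler_center"]=.004
look.run(["ruler_center"])
E
python3 go.py .485 .36 .16 3.2097
```

```text
ruler_center ([0.4824, 0.3592, 0.0511], np.float64(0.868)) ([0.487, 0.3608, 0.0485], np.float64(0.912)) ([0.4843, 0.3603, 0.0566], np.float64(0.88))
t 45.5 at [ 0.5207 -0.0099  0.1668] psi 1.481 tilt [-0.001  0.002] w 0.063 q7 -0.38 F [-0.   0.2  0.3]
  shift cm [36.52, -6.87, 0.63] turn [0.001, 0.002, -1.729]
```

play_rows(
  moves=[
    [[36.5, -6.9, 0], [0, 0, -1.72], 5],
    [[36.5, -6.9, 0], [0, 0, -1.72], 5],
    [[36.5, -6.9, 0], [0, 0, -1.72], 5],
    [[36.5, -6.9, 0], [0, 0, -1.72], 5],
    [[36.5, -6.9, 0], [0, 0, -1.72], 5],
    [[36.5, -6.9, 0], [0, 0, -1.72], 5],
    [[36.5, -6.9, 0], [0, 0, -1.72], 5],
    [[36.5, -6.9, 0], [0, 0, -1.72], 5],
  ],
)

```text
time: 46.5
ee_pos: [0.4826, 0.361, 0.164]
eef_rot: [0.075, 0.997, -0.001, -0.001]
ft_force: [0.7, -0.7, -0.0]
width: 0.0499
```

```bash
python3 go.py .4855 .36 .1 3.205
```

```text
t 46.5 at [0.4826 0.361  0.164 ] psi 2.991 tilt [ 0.002 -0.001] w 0.0499 q7 0.26 F [ 0.7 -0.7 -0. ]
  shift cm [-0.32, -0.05, 6.4] turn [-0.001, -0.002, -0.214]
```

play_rows(
  moves=[
    [[-0.3, 0, 3], [0, 0, -0.15], 5],
    [[-0.3, 0, 6], [0, 0, -0.21], 5],
    [[-0.3, 0, 8], [0, 0, -0.21], 5],
    [[-0.3, 0, 8], [0, 0, -0.21], 5],
    [[-0.3, 0, 8], [0, 0, -0.21], 5],
  ],
)

```text
time: 47.12
ee_pos: [0.4871, 0.36, 0.0868]
eef_rot: [-0.025, 1.0, 0.0, 0.0]
ft_force: [-1.0, 0.5, -0.4]
width: 0.0501
```

```bash
python3 go.py .4855 .36 .0075 3.205;python3 - <<'E'
from h import *
c=camera("wrist"); cv2.imwrite("pics/w21.png",c["frame"][:,:,::-1])
E
```

```text
t 47.125 at [0.4871 0.36   0.0868] psi -3.092 tilt [-0.001  0.001] w 0.0501 q7 0.41 F [-1.   0.5 -0.4]
  shift cm [0.16, 0.0, 7.93] turn [0.001, 0.001, -0.014]
```

View pics/w21.png

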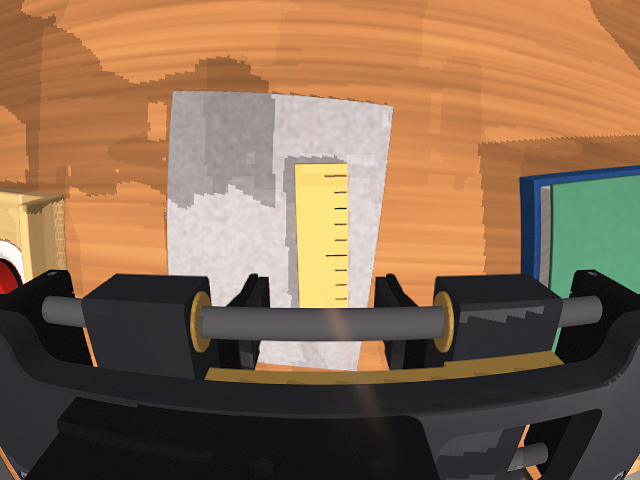

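play_rows(
  moves=[
    [[0.1, 0, 3], [0, 0, -0.014], 5],
    [[0.1, 0, 6], [0, 0, -0.014], 5],
    [[0.1, 0, 7.5], [0, 0, -0.014], 5],
    [[0.1, 0, 7.9], [0, 0, -0.014], 5],
    [[0.1, 0, 7.9], [0, 0, -0.014], 5],
    [[0.1, 0, 7.9], [0, 0, -0.014], 2],
    [[0.1, 0, 7.9], [0, 0, -0.014], 2],
    [[0.1, 0, 7.9], [0, 0, -0.014], 2],
  ],
  grip_force=20,
)

```text
time: 48.18
ee_pos: [0.4862, 0.3597, 0.0074]
eef_rot: [-0.032, 0.999, 0.0, 0.0]
ft_force: [-0.3, -1.0, 4.2]
width: 0.0338
```

play_rows(
  moves=[
    [[0, 0, 0], [0, 0, 0], 2],
    [[0, 0, 0], [0, 0, 0], 2],
    [[0, 0, 0], [0, 0, 0], 2],
  ],
)

```text
time: 48.55
ee_pos: [0.4862, 0.3597, 0.0074]
eef_rot: [-0.032, 0.999, 0.0, 0.0]
ft_force: [0.6, -1.3, 6.4]
width: 0.0337
```

play_rows(
  moves=[
    [[0, 0, -1], [0, 0, 0], 2],
    [[0, 0, -4], [0, 0, 0], 2],
    [[0, 0, -9], [0, 0, 0], 2],
    [[0, 0, -14], [0, 0, 0], 2],
    [[0, 0, -17], [0, 0, 0], 2],
    [[0, 0, -17], [0, 0, 0], 2],
  ],
)

```text
time: 49.3
ee_pos: [0.4864, 0.3605, 0.1795]
eef_rot: [-0.032, 0.999, 0.001, 0.001]
ft_force: [0.0, 0.4, -1.4]
width: 0.0339
```

```bash
python3 go.py .5115 -.1055 .18 3.049;python3 - <<'E'
from h import *
c=camera("wrist"); cv2.imwrite("pics/w22.png",c["frame"][:,:,::-1])
# ruler far corners at z = TCP-based top
s=read_state(); z=s["ee_pos"][2]-.004+.010
print(z, s["ee_pos"])
E
```

```text
t 49.3 at [0.4864 0.3605 0.1795] psi -3.078 tilt [-0.003  0.002] w 0.0339 q7 0.47 F [ 0.   0.4 -1.4]
  shift cm [0.47, -46.66, -0.14] turn [0.002, 0.003, 0.157]
0.1836802400524114 [0.48609667 0.35968092 0.17768024]
```

View pics/w22.png

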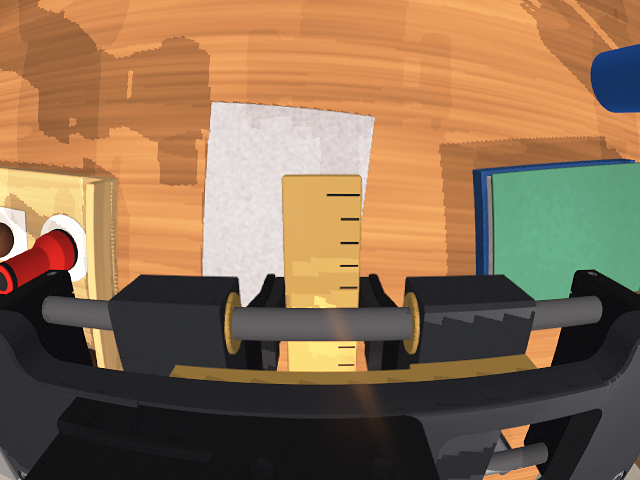

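```bash
python3 - <<'E'
from h import *
c=camera("wrist"); s=read_state();p=np.array(s["ee_pos"]);z=p[2]-.0035+.01
a=wonz(c,(282,176),z);b=wonz(c,(361,176),z);print(a-p[:2],b-p[:2],np.hypot(*(a-b)))
E
python3 go.py .5115 -.1055 .18 3.049
```

```text
[-0.0556442 -0.0206838] [-0.05777697  0.01261161] 0.03336365203245754
t 49.4 at [0.4859 0.3592 0.1766] psi -3.078 tilt [ 0.    -0.001] w 0.0338 q7 0.47 F [ 0.1 -0.1 -0.4]
  shift cm [0.41, -46.54, -0.31] turn [-0.001, 0.0, 0.156]
```

play_rows(
  moves=[
    [[0, -4, 0], [0, 0, 0], 2],
    [[0.1, -9.5, 0], [0, 0, 0.05], 2],
    [[0.1, -15.5, 0], [0, 0, 0.1], 2],
    [[0.2, -21.5, 0], [0, 0, 0.156], 2],
    [[0.2, -27.5, 0], [0, 0, 0.156], 2],
    [[0.2, -33.5, 0], [0, 0, 0.156], 2],
    [[0.25, -39, 0], [0, 0, 0.156], 2],
    [[0.25, -44, 0], [0, 0, 0.156], 2],
  ],
)

```text
time: 50.4
ee_pos: [0.5106, -0.0824, 0.1758]
eef_rot: [0.047, 0.999, -0.0, -0.001]
ft_force: [0.6, 0.2, 0.2]
width: 0.0335
```

play_rows(
  moves=[
    [[0, -2.5, 0], [0, 0, 0], 2],
    [[0, -2.5, 0], [0, 0, 0], 2],
    [[0, -2.5, 0], [0, 0, 0], 2],
    [[0, -2.5, 0], [0, 0, 0], 2],
  ],
)

```text
time: 50.9
ee_pos: [0.5091, -0.1033, 0.1768]
eef_rot: [0.045, 0.999, -0.0, -0.0]
ft_force: [0.2, 0.2, 0.3]
width: 0.0338
```

```bash
python3 go.py .513 -.1055 .025 3.049;python3 - <<'E'
from h import *
c=camera("wrist"); cv2.imwrite("pics/w23.png",c["frame"][:,:,::-1])
E
```

```text
t 50.9 at [ 0.5091 -0.1033  0.1768] psi 3.052 tilt [ 0. -0.] w 0.0338 q7 1.21 F [0.2 0.2 0.3]
  shift cm [-0.41, -0.18, 15.18] turn [-0.0, -0.0, 0.003]
```

View pics/w23.png

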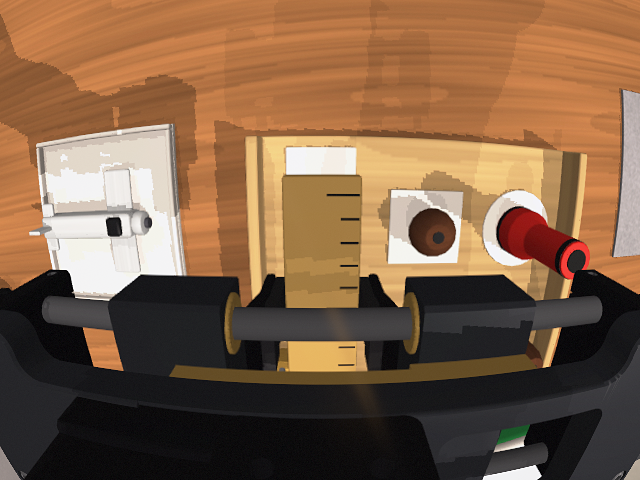

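play_rows(
  moves=[
    [[-0.3, -0.2, 4], [0, 0, 0], 2],
    [[-0.3, -0.2, 9], [0, 0, 0], 2],
    [[-0.3, -0.2, 12.5], [0, 0, 0], 2],
    [[-0.3, -0.2, 14.5], [0, 0, 0], 2],
    [[-0.3, -0.2, 15], [0, 0, 0], 2],
    [[-0.3, -0.2, 15.1], [0, 0, 0], 2],
    [[-0.3, -0.2, 15.1], [0, 0, 0], 2],
    [[-0.3, -0.2, 15.1], [0, 0, 0], 2],
  ],
)

```text
time: 51.95
ee_pos: [0.5125, -0.1072, 0.0267]
eef_rot: [0.046, 0.999, -0.0, 0.001]
ft_force: [-0.3, -0.0, -0.4]
width: 0.0337
```

play_rows(
  moves=[
    [[0, 0, 0], [0, 0, 0], 2],
    [[0, 0, 0], [0, 0, 0], 2],
  ],
)

```text
time: 52.2
ee_pos: [0.5121, -0.107, 0.0261]
eef_rot: [0.046, 0.999, -0.0, 0.0]
ft_force: [-0.1, 0.6, -1.4]
width: 0.0334
```

```bash
python3 go.py .513 -.1055 .0247 3.049
```

```text
t 52.2 at [ 0.5121 -0.107   0.0261] psi 3.049 tilt [-0. -0.] w 0.0334 q7 1.09 F [-0.1  0.6 -1.4]
  shift cm [-0.08, 0.16, 0.14] turn [-0.0, 0.0, 0.0]
```

play_rows(
  moves=[
    [[-0.1, 0.15, 0.12], [0, 0, 0], 2],
    [[-0.1, 0.15, 0.12], [0, 0, 0], 2],
    [[-0.1, 0.15, 0.12], [0, 0, 0], 3.8],
    [[-0.1, 0.15, 0.12], [0, 0, 0], 5],
    [[-0.1, 0.15, 0.12], [0, 0, 0], 5],
    [[-0.1, 0.15, -3], [0, 0, 0], 5],
    [[-0.1, 0.15, -8], [0, 0, 0], 5],
    [[-0.1, 0.15, -14], [0, 0, 0], 5],
  ],
)

```text
time: 53.2
ee_pos: [0.5126, -0.1055, 0.167]
eef_rot: [0.046, 0.999, 0.0, -0.001]
ft_force: [0.6, -1.4, 0.5]
width: 0.0501
```

play_rows(
  moves=[
    [[10, 0, -8], [0, 0, 0], 5],
    [[10, 0, -8], [0, 0, 0], 5],
    [[10, 0, -8], [0, 0, 0], 5],
    [[10, 0, -8], [0, 0, 0], 5],
    [[10, 0, -8], [0, 0, 0], 5],
  ],
)

```text
time: 53.82
ee_pos: [0.4136, -0.0968, 0.2468]
eef_rot: [0.047, 0.999, -0.004, 0.0]
ft_force: [0.5, -1.1, -0.0]
width: 0.0496
```

```bash
python3 go.py .6 -.5 .25 3.05;python3 - <<'E'
from h import *
for n in("wrist","scene","side"):
    c=camera(n); cv2.imwrite(f"pics/e_{n}.png",c["frame"][:,:,::-1])
E
```

```text
t 53.825 at [ 0.4136 -0.0968  0.2468] psi 3.048 tilt [-0.001 -0.008] w 0.0496 q7 1.86 F [ 0.5 -1.1 -0. ]
  shift cm [-22.33, -38.41, -0.0] turn [-0.008, 0.001, -0.002]
```

View pics/e_side.png

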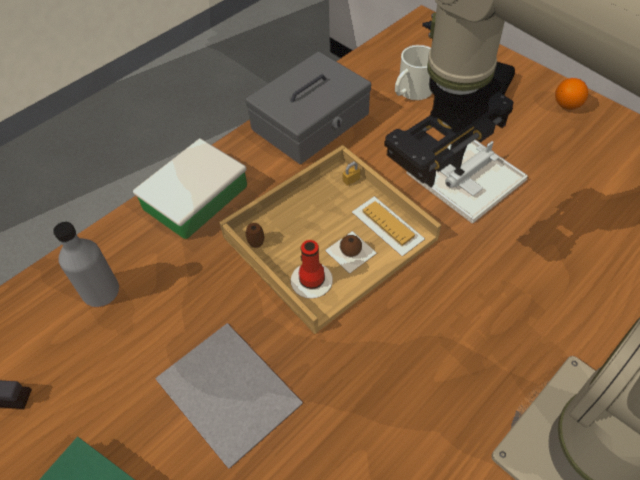

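View pics/e_scene.png

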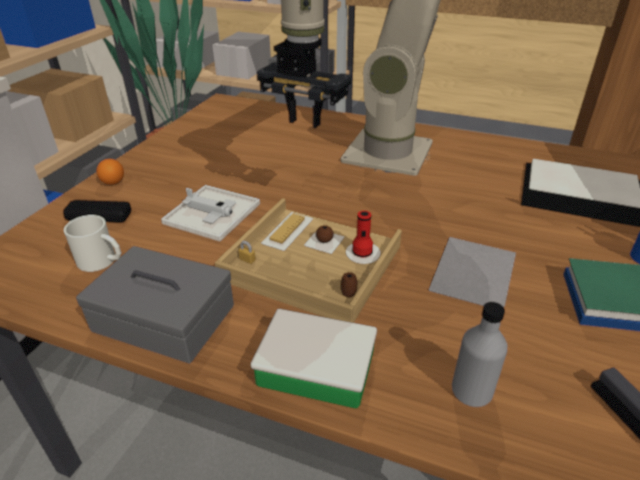

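```bash
python3 look.py torch_center round_bead_center ruler_center barrel_bead_center tray; python3 - <<'E'
import cv2
a=cv2.imread('pics/e_side.png')[130:340,210:540];cv2.imwrite('pics/ez.png',cv2.resize(a,None,fx=2.4,fy=2.4,interpolation=cv2.INTER_CUBIC))
E
```

```text
torch_center ([0.5287, 0.0814], np.float64(0.839)) ([0.5304, 0.0831], np.float64(0.903)) ([0.5309, 0.0828], np.float64(0.869))
round_bead_center ([0.5187, -0.0122], np.float64(0.906)) ([0.5214, -0.0088], np.float64(0.815)) ([0.5206, -0.0114], np.float64(0.853))
ruler_center ([0.5107, -0.107, -0.109], np.float64(0.899)) ([0.5131, -0.1054, -0.0986], np.float64(0.86)) ([0.5115, -0.1064, -0.1218], np.float64(0.879))
barrel_bead_center ([0.6657, 0.0953], np.float64(0.853)) ([0.6663, 0.0968], np.float64(0.894)) ([0.6666, 0.0962], np.float64(0.869))
tray ([0.4839, -0.3281, -0.0593], np.float64(0.683)) ([0.486, -0.3265, -0.0871], np.float64(0.481)) ([0.4845, -0.3275, -0.0939], np.float64(0.581))
```

View pics/ez.png

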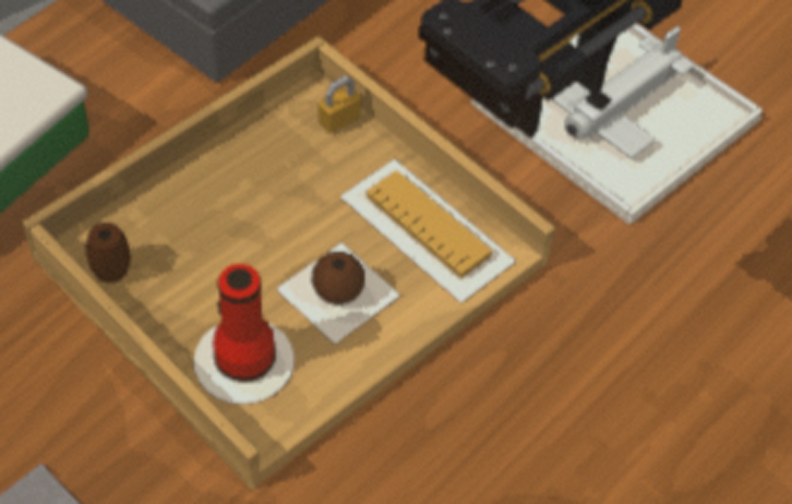

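All three are centred within about 2 mm, the barrel bead has not moved, and the gripper is touching nothing.

```bash
python3 -c "
from bench import *
print(close_job())"
```

```text
the job is handed in; nothing more can be done
None
```

The job is done and handed in at about 54 s of the 131 s. I moved the ruler piece, round bead and torch to the grey side mat. Then I set the aeroplane on its belly in the white tray. Last, I put the torch, bead and ruler piece back on their own mats.

**Front row:** the final camera fits put the torch, bead and ruler piece within about 2 mm of their mat centres. The torch stands on its head, and the ruler piece lies flat and lengthwise, within about 2° of its mat's direction.

**Barrel bead:** it has not moved, within the roughly 1–2 mm I can measure.

**Aeroplane:** it sits within about 2–6 mm of the tray's middle. My estimates of the tray centre disagreed by about 4–5 mm along y. The final tray fit was also poor because the gripper and the aeroplane hid part of the tray.

**Forces:** the wrist readings I saw stayed under about 7 N. The gripper was clear of everything when I handed in.

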